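# Moisture check of two boards with a ball-head meter

## Robot

A 6-joint arm with a two-finger parallel gripper is mounted at the origin on the work surface; the furniture and walls round the work are solid. World frame = base frame: x ahead of the robot, y to its left, z up, the work surface at z = 0. Lengths are in m, angles in rad, forces in N, time in s.
With the tool pointing down it reaches from about 0.35 to 0.975 m from the base axis. Payload 4.9 kg.
Tool frame: the origin (TCP) lies at the very end of the fingers, on their centre line; the grasp point (between the pads) lies 19 mm behind it; z points along the fingers, y is the line along which they close (so a half turn about z gives the same grasp; the last joint's range is limited). The gripper opens to 85 mm and grips with 20 to 120 N. Pads are 22 mm wide; open, the fingers measure 114 mm over their backs; the gripper's body (76 mm by 85 mm) begins 54 mm behind the grasp point. The pads swing forward as they close: fully open they stand 13 mm farther back than shut.
Start: joints at [1.079, 0.053, 1.613, -0, 1.476, -0.119], TCP at [0.228, 0.582, 0.231] pointing down, gripper open.
Joint ranges: [-3.01, 3.01], [-1.01, 2.22], [0.06, 2.58], [-1.02, 4.17], [0.09, 2.62], [-3.14, 3.14]. Speed limits (rad/s): [2.57, 2.57, 3.14, 3.14, 3.14, 3.14].

## Interface

Orientations are given as a unit quaternion [w, x, y, z].
In Python, from plant import manip gives the robot as it stands.
- The arm moves only by the tool play_rows, never from a script. Its argument "series" is a list that holds one entry, the list of rows, each a list of 7 numbers: the shift along the world's x, y, z in m, then the turn, a rotation vector about the world's x, y, z in degrees, then the opening, from 0 (shut) to 1 (fully open). In form: [[[dx, dy, dz, rx, ry, rz, grip], ...]]. A call has 1 to 10 rows; each row shifts and turns the commanded pose from where the row before left it; what a row does not reach is not made up. A row lasts 1/10 s, in which the tool goes at most 50 mm and 8.59 degrees, less where a joint would pass 70% of its speed; a pose out of reach is approached as far as the arm can. A call with a gripper value outside its range is refused whole. The fingers move at their own pace and stop on an object; the grip force is fixed at half the most. Time passes only in rows, so rows that do not move let the fingers close. It gives the time, the measured TCP pose, the force, the opening and the grip force at its end, in the units of the state.
- manip.state(): the state, without advancing time (a new reading comes with each control period).
- manip.grab_frame(name): name is "side" or "top"; returns a dict with "frame" (420x560x3 uint8, blue, green, red), "mtx" (3x3 intrinsics, pixels), "R" (3x3) and "t" (3): a world point X has camera coordinates R X + t. Camera axes: x right, y down, z forward; pixel columns grow to the right and rows downward; lengths in m; the calibration is good to about 2 mm. A picture is of the moment at which its call begins. There is no depth.
- manip.job_done(): hands the job in; it is judged then, once.
The state is a dict: "time": time; "joint_pos": joint angles; "joint_vel": joint speeds; "joint_efforts": joint torques, N m; "tool_pos": TCP position; "tool_rot": TCP orientation; "contact_force": force on the tool from outside, world axes, zero at the start; "ft_torque": the same for the moment, N m; "gripper_width": opening from 0.0 (shut) to 1.0 (fully open); "grasp_force": force on a finger pad.
Only numpy, scipy, OpenCV 4.12 (cv2) and the standard library are available. Lean on these libraries where they do the work, as an engineer would, in place of code of your own. Each camera call takes 0.05 s, during which the arm holds its last target. There are 200 camera calls.

## Task

Take the orange moisture meter out of its grey dock and, keeping it upright, press its steel ball gently onto the green dot and then onto the red dot, about a second on each, so that the spring behind the ball gives a little. Then raise the meter until the ball is about 20 cm above the saw table, and finish still holding it there in the gripper, upright and steady, clear of everything, so that its display can be read. Do not shift the boards or disturb the other things.

Things in the scene. Friction and masses are not known exactly. Their poses are not given: they have to be found in the camera images.
- meter: orange moisture meter, 0.24 kg, upright in the dock at the start. Origin: lowest point of its unpressed ball, on the centre line; z runs up to its top at 152 mm. Main body 32 (x) by 44 (y) mm from z = 60 to 152, display on the -x face: grip its sides (44 mm, along y) at z about 120. Below, a foot 20 x 32 mm down to z = 37 sits in the socket, 2 mm play a side; the main body rests on the dock's top
- ball_tip (a point): lowest point of the meter's steel ball (ball 20 mm diameter), on the meter's centre line; it moves with the spring plunger
- probe (a joint): travel of the meter's spring plunger with the ball, m: 0 = not pressed, up to 0.010 = fully pushed in; starts to give at about 1 N, then 0.7 N per mm (about 4.5 N at 5 mm)
- dock: grey fixed charging dock, 96 x 112 mm, its top 66 mm above the saw table; origin at the centre of its underside; the meter stands in its middle, axes parallel, and comes out straight up: after about 65 mm of lift its ball is clear of the dock's top
- long_board: loose light wood board 58 x 220 x 28 mm lying flat, with the green dot; origin at the centre of its underside, length along y
- thick_board: loose wood board 45 x 175 x 40 mm lying flat, with the red dot; origin at the centre of its underside, length along y
- green_dot (a point): centre of the green painted dot (26 mm diameter) on the top face of the long board, 55 mm from its middle towards its +y end, 28 mm above the saw table
- red_dot (a point): centre of the red painted dot (26 mm diameter) on the top face of the thick board, 35 mm from its middle towards its +y end, 40 mm above the saw table
- block_a: bystander: loose beech block 60 x 97 x 46 mm; origin under its centre
- push_block: bystander: loose wooden push block with raised handle, 70 x 160 x 67 mm; origin under its centre
- spring_clamp: bystander: loose black spring clamp, 55 x 119 x 26 mm; origin under its centre
There are look-alikes about, which are no part of the job. Leave any blue look-alike of the meter alone.

How it is judged:
By the outcome, as a careful person would: the job done as asked, in the order asked, and still so for the second after the job is handed in, while the arm keeps its last pose, push and grip.
It also fails if it takes over 58 s, if anything falls off the work surface, if the arm or the gripper's body presses on something with over 40 N, if the wrist force passes 120 N, or if a joint passes its speed limit or range.

## Working session

There is one attempt and no reset: what is moved stays moved. The work goes in short steps, Python scripts to look and compute and a tool call to move; the robot and the scene stay as the last step left them, time stands still between calls to the robot, and variables do not carry over. Pictures are saved under pics/ and viewed, at most 11 in all, crops included, and the job is handed in when it is done.

Besides the shell and the picture viewer there is one more tool, called after "Call:" by a JSON object that holds its "fn" and its "kwargs", one argument or row to a line. play_rows: Moves the arm, as the interface text tells. Its arguments: {"type":"object","properties":{"series":{"type":"array"}},"required":["series"]}

```bash
mkdir -p pics
python3 - <<'E'
from plant import manip
import cv2,pickle
for n in("side","top"):
    f=manip.grab_frame(n); cv2.imwrite(f"pics/{n}0.png",f["frame"]); pickle.dump(f,open(n+"0.pkl","wb"))
    print(n,f["mtx"].round(1).tolist(),(-f["R"].T@f["t"]).round(3),f["R"].round(2).tolist())
s=manip.state();print(s)
E
```

```text
side [[509.3, 0.0, 281.4], [0.0, 509.3, 211.9], [0.0, 0.0, 1.0]] [ 0.089 -1.179  0.988] [[0.93, -0.36, 0.0], [-0.23, -0.59, -0.77], [0.28, 0.72, -0.63]]
top [[535.8, 0.0, 286.5], [0.0, 535.8, 204.9], [0.0, 0.0, 1.0]] [ 0.297 -0.105  1.409] [[0.02, -1.0, 0.0], [-0.99, -0.02, -0.13], [0.13, -0.0, -0.99]]
{'time': 0.1, 'joint_pos': array([ 1.07901959e+00,  5.32761831e-02,  1.61414896e+00,  2.77423707e-05,
        1.47601952e+00, -1.18982977e-01]), 'joint_vel': array([ 6.90763797e-04, -4.72345418e-04, -5.22937887e-03, -9.79100362e-05,
       -4.40735207e-04, -1.85831292e-03]), 'joint_efforts': array([ 1.96678384e-04, -3.94902778e+01, -3.71362817e+01, -7.82390225e-05,
        3.82803919e-03, -3.13348937e-05]), 'tool_pos': array([0.22735072, 0.58157664, 0.23019967]), 'tool_rot': array([-2.91577749e-04,  1.85320618e-01,  9.82677674e-01, -8.79011286e-04]), 'contact_force': array([ 0.50936149, -0.36357483,  0.50291458]), 'ft_torque': array([ 0.02061378, -0.02166011,  0.00879262]), 'grasp_force': 0.0, 'gripper_width': 1.0029091223778412}
```

View pics/side0.png

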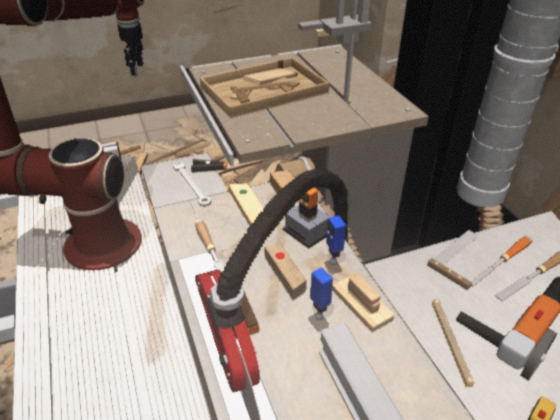

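View pics/top0.png

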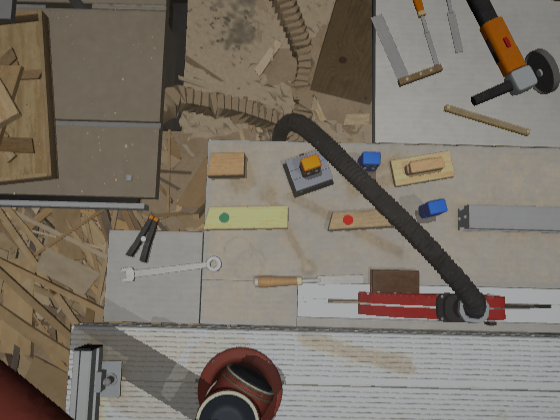

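The two views show the orange meter in the dock (top ~(311,164), side ~(309,200)), the green dot (top (224,217)), the red dot (top (348,219)), and two blue look-alikes. The black hose arches over the table, from the saw (top (475,305)) past the dock's -y/+x side. I'll triangulate the dots, the meter and the hose.

```bash
cat > h.py <<'E'
import numpy as np,cv2,pickle
def load(n): return pickle.load(open(n,"rb"))
def ray(f,p):
    c=-f["R"].T@f["t"]; d=f["R"].T@np.linalg.solve(f["mtx"],[p[0],p[1],1.]); return c,d/np.linalg.norm(d)
def plane(f,p,z):
    c,d=ray(f,p); return c+d*(z-c[2])/d[2]
def tri(f,p,g,q):
    a,u=ray(f,p);b,v=ray(g,q)
    s=np.linalg.lstsq(np.c_[u,-v],b-a,rcond=None)[0]
    P,Q=a+s[0]*u,b+s[1]*v; return (P+Q)/2,np.linalg.norm(P-Q)
def proj(f,X):
    x=f["mtx"]@(f["R"]@np.asarray(X,float)+f["t"]); return x[:2]/x[2]
def mask(f,lo,hi,roi):
    x0,y0,x1,y1=roi; m=cv2.inRange(cv2.cvtColor(f["frame"],cv2.COLOR_BGR2HSV),lo,hi); r=np.zeros_like(m); r[y0:y1,x0:x1]=m[y0:y1,x0:x1]; return r
def cen(m):
    n,l,s,c=cv2.connectedComponentsWithStats(m); i=1+np.argmax(s[1:,4]); return c[i],s[i],l==i
E
python3 - <<'E'
from h import *
S,T=load("side0.pkl"),load("top0.pkl")
G=((55,80,40),(90,255,255)); R=((0,170,120),(6,255,255)); O=((7,170,120),(18,255,255))
for nm,(lo,hi),rs,rt in(("green",G,(225,175,265,215),(205,200,250,235)),("red",R,(265,240,300,275),(330,205,365,235)),("orange",O,(295,180,330,225),(290,145,330,185))):
    a,b=cen(mask(S,lo,hi,rs)),cen(mask(T,lo,hi,rt))
    print(nm,a[0].round(1),a[1],b[0].round(1),b[1],tri(S,a[0],T,b[0]))
a=cv2.resize(S["frame"][150:330,180:400],None,fx=3.6,fy=3.3,interpolation=cv2.INTER_CUBIC)
b=cv2.resize(T["frame"][110:250,195:395],None,fx=4,fy=4,interpolation=cv2.INTER_CUBIC)
cv2.imwrite("pics/sc.png",a);cv2.imwrite("pics/tc.png",b)
E
```

```text
green [242.6 191.6] [241 191   4   2   5] [223.9 217.5] [220 214   9   8  59] (array([0.43528804, 0.05504851, 0.02551491]), np.float64(0.0005033679139563803))
red [279.8 255.2] [276 253   8   5  29] [347.6 219.5] [343 215  10  10  70] (array([ 0.43729803, -0.26472997,  0.03781491]), np.float64(0.0019115845051526391))
orange [311.8 195.4] [307 188  11  19 117] [310.1 166.2] [301 159  20  12  38] (array([ 0.56280999, -0.16367881,  0.13002362]), np.float64(0.016494525946853102))
```

View pics/sc.png

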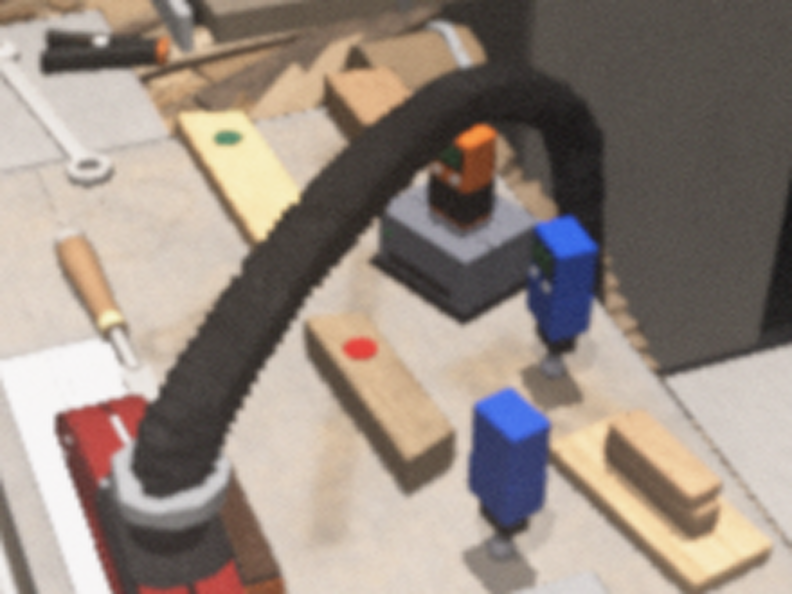

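View pics/tc.png

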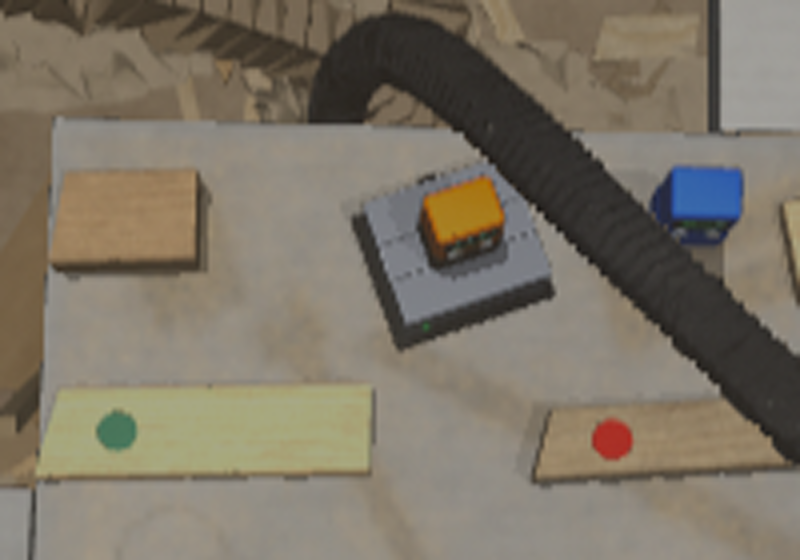

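The crops show the dock yawed about +16° with the display facing -x, and the red dot and meter visible in both views. The hose passes the -y side of the dock. Next I'll get the hose heights and the meter and dock corners.

Run:
```python
from h import *
S,T=load("side0.pkl"),load("top0.pkl")
sc=np.array([(150,460),(190,400),(235,330),(295,245),(350,180),(410,125),(465,95),(520,88),(560,110),(580,160),(582,240)])/[3.6,3.3]+[180,150]
tc=np.array([(345,90),(385,45),(430,50),(465,80),(500,115),(570,185),(640,255),(720,330),(800,415),(900,520),(1000,630),(1070,720)])/4+[195,110]
# dense side polyline
P=np.vstack([np.linspace(a,b,40) for a,b in zip(sc[:-1],sc[1:])])
print("hose")
for q in tc:
    Z=np.arange(-.05,.8,.005); X=np.array([plane(T,q,z) for z in Z]); p=np.array([proj(S,x) for x in X])
    d=np.linalg.norm(p[:,None]-P[None],axis=2).min(1)
    loc=[(X[i].round(3).tolist(),round(d[i],1)) for i in range(len(Z)) if d[i]<4 and d[i]==d[max(0,i-3):i+4].min()]
    print(q,loc)
# orange top face
hsv=cv2.cvtColor(T["frame"],cv2.COLOR_BGR2HSV)
m=mask(T,(8,150,190),(22,255,255),(290,145,330,185)); c,s,l=cen(m)
pts=np.argwhere(l)[:,::-1].astype(np.float32)
W=np.array([plane(T,p,.158)[:2] for p in pts],np.float32)
print("top face px",c,s,"centre",plane(T,c,.158),"rect",cv2.minAreaRect(W*1000))
m2=mask(S,(8,150,150),(22,255,255),(295,180,330,225)); c2,s2,_=cen(m2);print(c2,s2)
print("side top est",tri(S,(np.array([477,138])/[3.6,3.3]+[180,150]),T,c))
# dock top face
for z in(.066,):
  D=[(360,210),(410,322),(552,280)]
  D=[plane(T,np.array(q)/4+[195,110],z) for q in D]; print("dock",D[0],D[1],D[2],[np.linalg.norm(D[1]-D[0]),np.linalg.norm(D[2]-D[1])])
  v=D[1]-D[2];print("yaw",np.degrees(np.arctan2(-v[0],v[1])), "centre",(D[0]+D[2])/2)
for n,z,q in(("g",.028,(223.9,217.5)),("r",.04,(347.6,219.5))): print(n,plane(T,q,z))
print("g side",plane(S,(228/3.6+180,137/3.3+150),.028),"r side",plane(S,(279.8,255.2),.04))
```

```text
hose
[281.25 132.5 ] [([0.638, -0.089, 0.125], np.float64(0.4))]
[291.25 121.25] [([0.696, -0.114, 0.025], np.float64(0.1)), ([0.675, -0.113, 0.1], np.float64(0.1))]
[302.5 122.5] [([0.679, -0.142, 0.075], np.float64(0.7))]
[311.25 130.  ] [([0.67, -0.167, 0.04], np.float64(0.3)), ([0.638, -0.161, 0.155], np.float64(0.3))]
[320.   138.75] [([0.651, -0.191, 0.025], np.float64(2.8)), ([0.608, -0.181, 0.19], np.float64(0.3))]
[337.5  156.25] [([0.559, -0.218, 0.23], np.float64(0.2))]
[355.   173.75] [([0.514, -0.254, 0.26], np.float64(0.7))]
[375.  192.5] [([0.471, -0.294, 0.28], np.float64(0.4))]
[395.   213.75] [([0.425, -0.335, 0.29], np.float64(0.3))]
[420. 240.] [([0.371, -0.386, 0.295], np.float64(0.2))]
[445.  267.5] [([0.315, -0.438, 0.29], np.float64(0.1))]
[462.5 290. ] [([0.27, -0.479, 0.275], np.float64(0.2))]Traceback (most recent call last):
  File "<stdin>", line 15, in <module>
  File "h.py", line 16, in cen
    n,l,s,c=cv2.connectedComponentsWithStats(m); i=1+np.argmax(s[1:,4]); return c[i],s[i],l==i
                                                     ~~~~~~~~~^^^^^^^^^
    return _wrapfunc(a, 'argmax', axis=axis, out=out, **kwds)
    return bound(*args, **kwds)
ValueError: attempt to get argmax of an empty sequence
```

```bash
cat > m.py <<'E'
from h import *
S,T=load("side0.pkl"),load("top0.pkl")
hs=cv2.cvtColor(T["frame"],cv2.COLOR_BGR2HSV); 
for x,y in((308,160),(315,158),(304,164),(310,170)): print("top hsv",hs[y,x],end=" ")
hs2=cv2.cvtColor(S["frame"],cv2.COLOR_BGR2HSV)
for x,y in((312,189),(315,197),(309,198)): print("side",hs2[y,x],end=" ")
print()
D=[(360,210),(410,322),(552,280)]
D=[plane(T,np.array(q)/4+[195,110],.066) for q in D]; print("dock",np.round(D,4),[np.linalg.norm(D[1]-D[0]),np.linalg.norm(D[2]-D[1])])
v=D[1]-D[2];print("yaw",np.degrees(np.arctan2(-v[0],v[1])), "centre",(D[0]+D[2])/2)
for n,z,q in(("g",.028,(223.9,217.5)),("r",.04,(347.6,219.5))): print(n,plane(T,q,z))
print("g side",plane(S,(228/3.6+180,137/3.3+150),.028),"r side",plane(S,(279.8,255.2),.04))
# hose widths: dark mask, distance transform ridge
for f,nm,pts in((T,"T",[(311,130),(320,139),(329,147),(337,156),(355,174)]),(S,"S",[(295,190),(309,179),(324,177),(336,183),(341,198)])):
    g=cv2.cvtColor(f["frame"],cv2.COLOR_BGR2GRAY); m=cv2.inRange(g,0,58); m=cv2.morphologyEx(m,cv2.MORPH_OPEN,np.ones((5,5)))
    d=cv2.distanceTransform(m,cv2.DIST_L2,5)
    for x,y in pts:
        r=d[y-7:y+8,x-7:x+8]; i=np.unravel_index(r.argmax(),r.shape); print(nm,(x-7+i[1],y-7+i[0]),r.max().round(1))
E
python3 m.py
```

```text
top hsv [ 20 214 168] top hsv [ 20 226 168] top hsv [ 21 205 168] top hsv [17 74 55] side [ 13 186 236] side [  9 176 122] side [  9 174 116] 
dock [[ 0.5757 -0.0999  0.066 ]
 [ 0.5043 -0.1333  0.066 ]
 [ 0.5335 -0.223   0.066 ]] [np.float64(0.07892941166918825), np.float64(0.09432130472369323)]
yaw 18.053108274436333 centre [ 0.55462079 -0.16145573  0.066     ]
g [0.43472443 0.05489433 0.028     ]
r [ 0.43614065 -0.26416158  0.04      ]
g side [0.43692162 0.05143449 0.028     ] r side [ 0.43752464 -0.26708254  0.04      ]
T (np.int64(305), np.int64(127)) 9.2
T (np.int64(326), np.int64(146)) 9.2
T (np.int64(332), np.int64(152)) 9.8
T (np.int64(332), np.int64(152)) 9.8
T (np.int64(348), np.int64(167)) 9.2
S (np.int64(299), np.int64(189)) 7.2
S (np.int64(316), np.int64(181)) 6.2
S (np.int64(323), np.int64(180)) 9.4
S (np.int64(330), np.int64(181)) 8.4
S (np.int64(339), np.int64(193)) 8.4
```

```bash
cat > m2.py <<'E'
from h import *
S,T=load("side0.pkl"),load("top0.pkl")
m=mask(T,(18,150,120),(24,255,255),(290,145,330,185)); c,s,l=cen(m)
pts=np.argwhere(l)[:,::-1]
W=np.array([plane(T,p,.158)[:2]*1000 for p in pts],np.float32)
print("top",c,s,"centre",plane(T,c,.158).round(4),"rect",cv2.minAreaRect(W))
m=mask(S,(7,130,175),(22,255,255),(295,180,330,225)); c2,s2,_=cen(m);print(c2,s2,"tri",tri(S,c2,T,c), "expected px",proj(S,plane(T,c,.158)))
# hose, distance from meter axis
ax=plane(T,c,.158); a=np.radians(16.5); Rm=np.array([[np.cos(a),np.sin(a)],[-np.sin(a),np.cos(a)]])
hs=np.array([(311.25,130),(320,138.75),(328.5,147.5),(337.5,156.25),(346,165),(355,173.75)])
sc=np.array([(295,245),(350,180),(410,125),(465,95),(520,88),(560,110),(580,160)])/[3.6,3.3]+[180,150]
P=np.vstack([np.linspace(p,q,40) for p,q in zip(sc[:-1],sc[1:])])
for q in hs:
    Z=np.arange(.12,.35,.003); X=np.array([plane(T,q,z) for z in Z])
    d=np.linalg.norm(np.array([proj(S,x) for x in X])[:,None]-P,axis=2).min(1); x=X[d.argmin()]
    print("hose in meter frame",(Rm@(x-ax)[:2]).round(3),x[2].round(3),d.min().round(1))
E
python3 m2.py
```

```text
top [310.54696133 161.91160221] [302 155  18  15 181] centre [ 0.5596 -0.161   0.158 ] rect ((559.513916015625, -161.23512268066406), (26.70877456665039, 38.016178131103516), 20.161602020263672)
[311.81818182 191.02272727] [307 188  10   7  44] tri (array([ 0.56679308, -0.16281227,  0.1445585 ]), np.float64(0.00894596725465407)) expected px [307.71844195 187.62201178]
hose in meter frame [ 0.075 -0.023] 0.156 0.1
hose in meter frame [ 0.041 -0.033] 0.189 0.2
hose in meter frame [ 0.011 -0.043] 0.213 0.1
hose in meter frame [-0.016 -0.055] 0.228 0.5
hose in meter frame [-0.044 -0.065] 0.246 0.5
hose in meter frame [-0.069 -0.076] 0.258 0.2
```

Triangulation puts the hose beside the meter at z ≈ 0.19–0.23, too close for a vertical gripper. I'll come in with the tool leaning back towards the robot, still closing along the meter's y. First I'll swing over and yaw.

Call:
{"fn": "play_rows", "kwargs": {
  "series": [
    [[0.012,-0.042,0.007,0,0,3.9,0.75],[0.012,-0.042,0.007,0,0,3.9,0.75],[0.012,-0.042,0.007,0,0,3.9,0.75],[0.012,-0.042,0.007,0,0,3.9,0.75],[0.012,-0.042,0.007,0,0,3.9,0.75],[0.012,-0.042,0.007,0,0,3.9,0.75],[0.012,-0.042,0.007,0,0,3.9,0.75],[0.012,-0.042,0.007,0,0,3.9,0.75],[0.012,-0.042,0.007,0,0,3.9,0.75],[0.012,-0.042,0.007,0,0,3.9,0.75]]
  ]
}}

```text
time: 1.1
tool_pos: [0.3475, 0.1604, 0.3012]
tool_rot: [0.0, -0.155, 0.988, -0.0]
contact_force: [1.1, -0.3, 1.3]
gripper_width: 0.752
grasp_force: 0.0
```

Run:
```python
from h import *
T=load("top0.pkl")
# dock top: grey-blue, fit edges
hs=cv2.cvtColor(T["frame"],cv2.COLOR_BGR2HSV)
for p in((295,170),(322,175),(305,185),(325,182),(300,182),(270,200)): print(p,hs[p[1],p[0]],end=" ")
g=cv2.cvtColor(T["frame"],cv2.COLOR_BGR2GRAY)
# blue hue mask
m=cv2.inRange(hs,(105,25,60),(130,255,255)); r=np.zeros_like(m); r[145:200,280:336]=m[145:200,280:336]
r=cv2.morphologyEx(r,cv2.MORPH_CLOSE,np.ones((3,3))); c,s,l=cen(r); print(c,s)
pts=np.argwhere(l)[:,::-1]; W=np.array([plane(T,p,.066)[:2]*1000 for p in pts],np.float32); print(cv2.minAreaRect(W))
```

```text
(295, 170) [111  15 118] (322, 175) [113  15 132] (305, 185) [110  17 135] (325, 182) [10 14 53] (300, 182) [113  15 134] (270, 200) [ 17  58 146] Traceback (most recent call last):
  File "<stdin>", line 9, in <module>
  File "h.py", line 16, in cen
    n,l,s,c=cv2.connectedComponentsWithStats(m); i=1+np.argmax(s[1:,4]); return c[i],s[i],l==i
                                                     ~~~~~~~~~^^^^^^^^^
    return _wrapfunc(a, 'argmax', axis=axis, out=out, **kwds)
    return bound(*args, **kwds)
ValueError: attempt to get argmax of an empty sequence
```

Call:
{"fn": "play_rows", "kwargs": {
  "series": [
    [[0.004,-0.017,0,2.16,-6.66,0,0.75],[0.004,-0.017,0,2.16,-6.66,0,0.75],[0.004,-0.017,0,2.16,-6.66,0,0.75],[0.004,-0.017,0,2.16,-6.66,0,0.75],[0.004,-0.017,0,2.16,-6.66,0,0.75],[0.004,-0.017,0,2.16,-6.66,0,0.75],[0.004,-0.017,0,2.16,-6.66,0,0.75],[0.004,-0.017,0,2.16,-6.66,0,0.75],[0.004,-0.017,0,2.16,-6.66,0,0.75],[0.004,-0.017,0,2.16,-6.66,0,0.75]]
  ]
}}

```text
time: 2.1
tool_pos: [0.4912, -0.0079, 0.3088]
tool_rot: [0.544, -0.134, 0.823, 0.096]
contact_force: [-0.1, 0.3, -0.7]
gripper_width: 0.75
grasp_force: 0.0
```

```bash
cat > st.py <<'E'
from plant import manip
from h import *
from scipy.spatial.transform import Rotation as Ro
s=manip.state(); q=s["tool_rot"]; R=Ro.from_quat([q[1],q[2],q[3],q[0]]).as_matrix()
y=R[:,1]; y=y*np.sign(y[1]); z=R[:,2]
print("t",round(s["time"],2),"J",s["joint_pos"].round(2),"tcp",s["tool_pos"].round(4),"z",z.round(3),"tilt",np.degrees(np.arccos(-z[2])).round(1),"yaw(y)",np.degrees(np.arctan2(-y[0],y[1])).round(1),"y.z",y[2].round(3),"grasp",(s["tool_pos"]-.019*z).round(4),"F",s["contact_force"].round(1),"w",s["gripper_width"].round(3),s["grasp_force"].round(1))
E
python3 st.py
python3 - <<'E'
from h import *
T=load("top0.pkl")
hs=cv2.cvtColor(T["frame"],cv2.COLOR_BGR2HSV)
m=cv2.inRange(hs,(100,8,100),(130,40,255)); r=np.zeros_like(m); r[145:200,280:336]=m[145:200,280:336]
r=cv2.morphologyEx(r,cv2.MORPH_CLOSE,np.ones((3,3))); c,s,l=cen(r); print(c,s)
# front (-x) edge: lowest mask pixel per column; left edge: leftmost per row
def fit(P):
    W=np.array([plane(T,p,.066)[:2] for p in P],np.float32); vx,vy,x,y=cv2.fitLine(W,cv2.DIST_HUBER,0,.001,.001).ravel(); return np.degrees(np.arctan2(vy,vx)),x,y
cols=range(302,330); rows=range(168,184)
print("front",fit([(x,np.where(l[:,x])[0].max()+.5) for x in cols]))
print("left",fit([(np.where(l[y])[0].min()-.5,y) for y in rows]))
E
```

```text
[307.42934783 172.03532609] [286 151  46  40 736]
front (np.float32(-69.14598), np.float32(0.5223687), np.float32(-0.1787109))
left (np.float32(22.055984), np.float32(0.5457539), np.float32(-0.11309532))Traceback (most recent call last):
  File "st.py", line 6, in <module>
    print("t",round(s["time"],2),"J",s["joint_pos"].round(2),"tcp",s["tool_pos"].round(4),"z",z.round(3),"tilt",np.degrees(np.arccos(-z[2])).round(1),"yaw(y)",np.degrees(np.arctan2(-y[0],y[1])).round(1),"y.z",y[2].round(3),"grasp",(s["tool_pos"]-.019*z).round(4),"F",s["contact_force"].round(1),"w",s["gripper_width"].round(3),s["grasp_force"].round(1))
                                                                                                                                                                                                                                                                                                           ^^^^^^^^^^^^^^^^^^^^^^^^
AttributeError: 'float' object has no attribute 'round'
```

```bash
sed -i 's/s\["gripper_width"\].round(3),s\["grasp_force"\].round(1)/round(float(s["gripper_width"]),3),round(float(s["grasp_force"]),1)/' st.py
cat >> st.py <<'E'
import sys
if len(sys.argv)>1:
    f=manip.grab_frame(sys.argv[1]); n=sys.argv[2]; pickle.dump(f,open(n+".pkl","wb")); cv2.imwrite(f"pics/{n}.png",f["frame"])
E
python3 st.py side side1
```

```text
t 2.1 J [-0.64 -1.01  2.5   1.06  1.07 -2.79] tcp [ 0.4912 -0.0079  0.3088] z [ 0.869  0.304 -0.39 ] tilt 67.1 yaw(y) 19.0 y.z 0.013 grasp [ 0.4746 -0.0137  0.3162] F [-0.1  0.3 -0.7] w 0.75 0.0
```

View pics/side1.png

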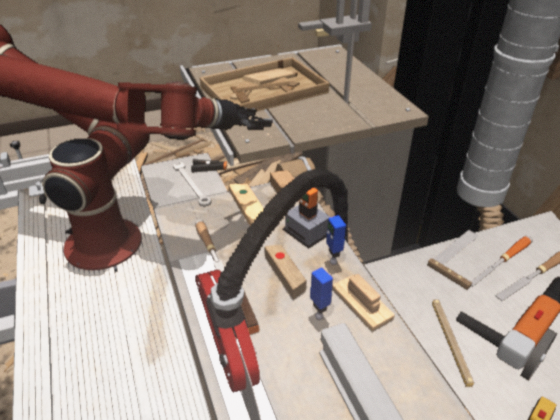

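The side view shows the arm folded back, with j2 at its limit, and the hand around (240,118) well clear of things. A steep lean limits reach near the base, so I'll log a few poses at smaller tilt to fit the arm's link lengths and check which lean also works at the dots.

```bash
cat >> st.py <<'E'
import json
open("log.txt","a").write(json.dumps([s["joint_pos"].tolist(),s["tool_pos"].tolist(),R.tolist()])+"\n")
E
python3 st.py >/dev/null
```

Call:
{"fn": "play_rows", "kwargs": {
  "series": [
    [[-0.004,-0.02,-0.015,-2.4,7,0,0.75],[-0.004,-0.02,-0.015,-2.4,7,0,0.75],[-0.004,-0.02,-0.015,-2.4,7,0,0.75],[-0.004,-0.02,-0.015,0,0,0.8,0.75]]
  ]
}}

```text
time: 2.55
tool_pos: [0.4764, -0.0871, 0.252]
tool_rot: [0.372, -0.157, 0.912, 0.069]
contact_force: [0.3, -0.1, 0.3]
gripper_width: 0.745
grasp_force: 0.0
```

```bash
python3 st.py
```

```text
t 2.55 J [-0.71 -0.74  2.32  0.71  1.22 -2.76] tcp [ 0.4764 -0.0871  0.252 ] z [ 0.658  0.243 -0.713] tilt 44.5 yaw(y) 19.7 y.z 0.009 grasp [ 0.4639 -0.0918  0.2655] F [ 0.3 -0.1  0.3] w 0.745 0.0
```

Call:
{"fn": "play_rows", "kwargs": {
  "series": [
    [[-0.005,-0.02,0.0,0,0,-7,0.75],[-0.005,-0.02,0.0,0,0,-7,0.75],[-0.005,-0.02,0.0,0,0,-7,0.75],[-0.005,-0.02,0.0,0,0,-7,0.75]]
  ]
}}

```text
time: 2.95
tool_pos: [0.4544, -0.1673, 0.2485]
tool_rot: [0.378, 0.073, 0.923, -0.023]
contact_force: [-0.4, 0.5, -0.2]
gripper_width: 0.748
grasp_force: 0.0
```

```bash
python3 st.py
cat > fk.py <<'E'
import numpy as np,json
from scipy.optimize import least_squares
from scipy.spatial.transform import Rotation as Ro
def fk(q,p,s=(1,1)):
    d1,a1,L2,a3,d4,d6=p
    e=lambda ax,a:Ro.from_euler(ax,a).as_matrix()
    A=e('z',q[0]); x=np.array([0,0,d1])+A@[a1,0,0]
    A=A@e('y',q[1]); x=x+A@[0,0,L2]
    A=A@e('y',q[2]); x=x+A@[-a3,0,d4]
    A=A@e('z',s[0]*q[3])@e('y',q[4]); x=x+A@[0,0,d6]
    return x,A@e('z',s[1]*q[5])
def data():
    D=[json.loads(l) for l in open("log.txt")]
    D.append([[1.07901959,.0532761831,1.61414896,2.77e-5,1.47601952,-.118982977],[.22735072,.58157664,.23019967],Ro.from_quat([.185320618,.982677674,-.000879,-.00029]).as_matrix().tolist()]); return D
def fit(s):
    D=data(); f=lambda p:np.concatenate([fk(q,p,s)[0]-x for q,x,_ in D]); r=least_squares(f,[.3,.05,.45,0,.45,.25]); return r
if __name__=="__main__":
    for s in((1,1),(-1,1),(1,-1),(-1,-1)):
        r=fit(s); print(s,r.x.round(4),np.abs(r.fun).max().round(5),[ (fk(q,r.x,s)[1].T@np.array(R)).round(2).tolist() for q,x,R in data()][:2])
E
python3 fk.py
```

```text
t 2.95 J [-0.75 -0.88  2.39  0.49  1.   -2.29] tcp [ 0.4544 -0.1673  0.2485] z [ 0.694 -0.097 -0.713] tilt 44.5 yaw(y) -8.8 y.z 0.014 grasp [ 0.4413 -0.1655  0.262 ] F [-0.4  0.5 -0.2] w 0.748 0.0
(1, 1) [0.1168 0.213  0.4653 0.0784 0.3784 0.393 ] 0.06601 [[[0.0, -1.0, -0.0], [1.0, 0.0, -0.0], [0.0, -0.0, 1.0]], [[0.0, -1.0, -0.0], [1.0, 0.0, -0.0], [0.0, -0.0, 1.0]]]
(-1, 1) [ 0.9351 -1.2254  0.2024 -1.097   1.9415 -0.3734] 0.09117 [[[-0.78, -0.51, 0.35], [-0.39, -0.04, -0.92], [0.48, -0.86, -0.17]], [[-0.6, -0.79, -0.09], [0.25, -0.08, -0.97], [0.76, -0.6, 0.25]]]
(1, -1) [0.1168 0.213  0.4653 0.0784 0.3784 0.393 ] 0.06601 [[[-0.64, -0.77, -0.0], [0.77, -0.64, -0.0], [0.0, -0.0, 1.0]], [[-0.69, -0.73, -0.0], [0.73, -0.69, -0.0], [0.0, -0.0, 1.0]]]
(-1, -1) [ 0.9351 -1.2254  0.2024 -1.097   1.9415 -0.3734] 0.09117 [[[-0.35, -0.37, 0.86], [-0.8, -0.35, -0.48], [0.48, -0.86, -0.17]], [[-0.61, -0.52, 0.6], [-0.24, -0.61, -0.76], [0.76, -0.6, 0.25]]]
```

```bash
cat > fk.py <<'E'
import numpy as np,json
from scipy.spatial.transform import Rotation as Ro
e=lambda ax,a:Ro.from_euler(ax,a).as_matrix()
O=e('z',np.pi/2)
def frames(q):
    A=[e('z',q[0])]
    for ax,a in zip('yyzyz',q[1:]): A.append(A[-1]@e(ax,a))
    return A
# params: d1, a1, L2z, y, a3x, d4, y4, d6
def rows(q):
    A=frames(q); return np.c_[[0,0,1],A[0][:,0],A[1][:,2],A[0][:,1],A[2][:,0],A[2][:,2],A[3][:,1],A[3][:,0],A[4][:,2]]
def data():
    D=[json.loads(l) for l in open("log.txt")]
    D.append([[1.07901959,.0532761831,1.61414896,2.77e-5,1.47601952,-.118982977],[.22735072,.58157664,.23019967],None]); return D
def fit(cols):
    D=data(); M=np.vstack([rows(q)[:,cols] for q,x,_ in D]); b=np.concatenate([x for q,x,_ in D])
    p,_,rk,sv=np.linalg.lstsq(M,b,rcond=None); P=np.zeros(9); P[cols]=p; return P,np.abs(M@p-b).max(),sv[-1]
def fk(q,P): return rows(q)@P,frames(q)[-1]@O
if __name__=="__main__":
    print(len(data()))
    for c in([0,1,2,3,4,5,8],[0,1,2,3,4,5,6,8],[0,1,2,3,5,8],[0,2,3,5,8],[0,2,3,5,6,8],[0,1,2,3,5,6,8],[0,1,2,3,4,5,6,7,8]): print(c,*[np.round(v,4) for v in fit(c)])
E
python3 fk.py
```

```text
4
[0, 1, 2, 3, 4, 5, 8] [ 0.238  -0.      0.4264  0.0742  0.0957  0.6099  0.      0.      0.2795] 0.0 0.028
[0, 1, 2, 3, 4, 5, 6, 8] [ 0.238  -0.      0.4264  0.0742  0.0957  0.6099  0.      0.      0.2795] 0.0 0.028
[0, 1, 2, 3, 5, 8] [0.155  0.037  0.4101 0.0739 0.     0.5638 0.     0.     0.2802] 0.0025 0.0819
[0, 2, 3, 5, 8] [0.1528 0.     0.4112 0.0747 0.     0.602  0.     0.     0.2784] 0.0032 0.4454
[0, 2, 3, 5, 6, 8] [ 0.1563  0.      0.4092  0.0794  0.      0.6012 -0.0055  0.      0.2774] 0.0023 0.3741
[0, 1, 2, 3, 5, 6, 8] [ 0.1557  0.0284  0.4097  0.0757  0.      0.5724 -0.0018  0.      0.2794] 0.0025 0.0514
[0, 1, 2, 3, 4, 5, 6, 7, 8] [ 0.238  -0.      0.4264  0.0742  0.0957  0.6099  0.     -0.      0.2795] 0.0 0.019
```

Exact kinematics recovered. Next I'll check which tilt and yaw combinations are feasible at the dock, at both dots and at the finish, along with the hose clearance.

```bash
cat > ik.py <<'E'
from fk import *
from scipy.optimize import least_squares
P,_,_=fit([0,1,2,3,4,5,8])
lo=np.array([-3.01,-1.01,.06,-1.02,.09,-3.14])+.02; hi=np.array([3.01,2.22,2.58,4.17,2.62,3.14])-.02
def tool(psi,th):
    c,s=np.cos(th),np.sin(th); z=np.array([s,0,-c]); y=np.array([0,1,0]); return e('z',psi)@np.c_[np.cross(y,z),y,z]
def ik(x,R,seed):
    f=lambda q:np.r_[(fk(q,P)[0]-x)*3,(fk(q,P)[1]-R).ravel()]
    best=None
    for sd in seed:
        r=least_squares(f,np.clip(sd,lo+.01,hi-.01),bounds=(lo,hi),max_nfev=80)
        if best is None or r.cost<best.cost: best=r
    return best.x,np.sqrt(2*best.cost)
seeds=[[-.7,-.8,2.3,.6,1.,-2.4],[-.2,-.5,2.,0,.8,-1.6],[-1,-.7,2.2,-.7,1.,-1.]]
# tcp for meter tip pose; grasp at xm=gx, height gz
def tcp(tip,psi,th,gx=-.005,gz=.115):
    R=tool(psi,th); return np.array(tip)+e('z',psi)@[gx,0,gz]+.019*R[:,2],R
hose=np.array([[.638,-.161,.156],[.608,-.181,.189],[.583,-.2,.213],[.559,-.218,.228],[.536,-.235,.246],[.514,-.254,.258],[.471,-.294,.28],[.425,-.335,.29],[.371,-.386,.295],[.315,-.438,.29],[.27,-.479,.275]])
hose=np.vstack([np.linspace(a,b,12) for a,b in zip(hose[:-1],hose[1:])])
def clear(x,R):  # body+wrist as box 76x85 from 73 to 250 behind tcp, fingers
    l=(hose-x)@R; l[:,2]*=-1
    bx=lambda hx,hy,z0,z1:np.linalg.norm(np.maximum(0,np.abs(l-[0,0,(z0+z1)/2])-[hx,hy,(z1-z0)/2]),axis=1).min()-.021
    return bx(.040,.0425,.073,.22),bx(.011,.037,0,.073)
if __name__=="__main__":
    D=np.pi/180
    for nm,tip,ps in(("dock",(.558,-.160,.006),(21,)),("lift",(.558,-.160,.071),(21,)),("green",(.435,.054,.024),(20,0,-20,-40)),("red",(.437,-.2655,.036),(0,-20,-40,-60)),("fin",(.45,-.1,.2),(20,0,-20,-40,-60))):
        for th in(30,40,50,60,70):
            o=[]
            for p in ps:
                x,R=tcp(tip,p*D,th*D); q,er=ik(x,R,seeds); o.append((p,round(er,3),[round(float(v)*1000) for v in clear(x,R)],q.round(2).tolist() if er<.005 else "-"))
            print(nm,th,o)
E
python3 ik.py
```

```text
dock 30 [(21, np.float64(0.0), [-10, 30], [-0.61, -0.14, 2.08, 0.53, 0.95, -2.8])]
dock 40 [(21, np.float64(0.0), [-1, 38], [-0.67, -0.16, 2.15, 0.78, 0.91, -3.03])]
dock 50 [(21, np.float64(0.098), [13, 46], '-')]
dock 60 [(21, np.float64(0.252), [26, 44], '-')]
dock 70 [(21, np.float64(0.399), [35, 41], '-')]
lift 30 [(21, np.float64(0.0), [-7, -6], [-0.61, -0.22, 2.04, 0.49, 1.06, -2.73])]
lift 40 [(21, np.float64(0.0), [-6, -4], [-0.67, -0.26, 2.12, 0.71, 1.01, -2.92])]
lift 50 [(21, np.float64(0.003), [-6, -1], [-0.74, -0.27, 2.18, 0.95, 1.0, -3.12])]
lift 60 [(21, np.float64(0.149), [-5, -4], '-')]
lift 70 [(21, np.float64(0.291), [-3, -7], '-')]
green 30 [(20, np.float64(0.0), [230, 236], [-0.22, -0.75, 2.47, 0.33, 0.99, -2.26]), (0, np.float64(0.0), [235, 239], [-0.07, -0.76, 2.48, 0.04, 0.91, -1.66]), (-20, np.float64(0.0), [246, 246], [0.08, -0.68, 2.43, -0.27, 0.92, -1.03]), (-40, np.float64(0.0), [259, 257], [0.19, -0.53, 2.35, -0.47, 1.03, -0.49])]
green 40 [(20, np.float64(0.019), [233, 235], '-'), (0, np.float64(0.032), [242, 237], '-'), (-20, np.float64(0.0), [256, 24
[... 2881 characters left out ...]
, '-'), (-40, np.float64(0.0), [188, 126], [-0.15, -0.89, 2.34, -0.51, 0.96, -0.88]), (-60, np.float64(0.0), [201, 136], [0.01, -0.66, 2.23, -0.8, 1.19, -0.35])]
fin 60 [(20, np.float64(0.0), [129, 111], [-0.91, -0.88, 2.4, 1.01, 1.33, -2.93]), (0, np.float64(0.083), [156, 114], '-'), (-20, np.float64(0.104), [177, 120], '-'), (-40, np.float64(0.0), [195, 127], [-0.1, -0.96, 2.43, -0.72, 0.85, -0.72]), (-60, np.float64(0.02), [209, 138], '-')]
fin 70 [(20, np.float64(0.0), [126, 112], [-0.98, -0.91, 2.48, 1.21, 1.34, -3.06]), (0, np.float64(0.125), [153, 113], '-'), (-20, np.float64(0.151), [178, 119], '-'), (-40, np.float64(0.005), [198, 129], '-'), (-60, np.float64(0.22), [212, 139], '-')]
```

```bash
cat > hose.py <<'E'
from h import *
from scipy.ndimage import map_coordinates as mc
from scipy.interpolate import interp1d
S,T=load("side0.pkl"),load("top0.pkl")
sc=np.array([(235,330),(295,245),(350,180),(410,125),(465,95),(520,88),(560,110),(580,160),(582,240)])/[3.6,3.3]+[180,150]
tc=np.array([(430,50),(465,80),(500,115),(570,185),(640,255),(720,330)])/4+[195,110]
def dens(p,n):
    s=np.r_[0,np.cumsum(np.linalg.norm(np.diff(p,axis=0),axis=1))]; return interp1d(s,p,axis=0,kind='quadratic')(np.linspace(0,s[-1],n))
def refine(f,p,th):
    g=cv2.GaussianBlur(cv2.cvtColor(f["frame"],cv2.COLOR_BGR2GRAY),(0,0),.8).astype(float); out=[]
    t=np.gradient(p,axis=0); t/=np.linalg.norm(t,axis=1)[:,None]; u=np.arange(-16,16.01,.25)
    for x,d in zip(p,t):
        nrm=np.array([-d[1],d[0]]); q=x+u[:,None]*nrm; v=mc(g,[q[:,1],q[:,0]],order=1); i0=len(u)//2
        a=next((k for k in range(i0,len(u)) if v[k]>th),None); b=next((k for k in range(i0,0,-1) if v[k]>th),None)
        out.append((x+nrm*(u[a]+u[b])/2,u[a]-u[b]) if a and b else (x,np.nan))
    return np.array([o[0] for o in out]),np.array([o[1] for o in out])
ts,ws=refine(S,dens(sc,24),70); tt,wt=refine(T,dens(tc,11),70)
if __name__=="__main__":
    print("side w",np.c_[ts,ws].round(1).tolist()); print("top w",np.c_[tt,wt].round(1).tolist())
E
python3 hose.py
```

```text
side w [[246.5, 250.7, 18.8], [250.3, 244.6, 18.5], [254.5, 238.8, 16.5], [257.7, 232.3, 17.8], [262.6, 227.0, 17.2], [266.7, 221.1, 18.5], [271.4, 215.7, 17.5], [275.8, 210.1, 18.0], [280.4, 204.7, 18.0], [285.0, 199.1, 19.8], [290.1, 194.2, 17.2], [294.0, 187.8, nan], [300.9, 185.3, 18.0], [306.5, 181.0, 16.0], [313.3, 179.0, 17.0], [320.2, 176.3, nan], [327.2, 177.5, nan], [333.6, 181.3, nan], [336.9, 187.4, 18.2], [339.3, 194.1, 18.2], [339.9, 201.4, 16.8], [340.7, 208.4, 16.0], [343.0, 215.6, 10.0], [341.7, 222.7, 0.0]]
top w [[300.6, 124.7, 19.8], [308.9, 130.4, 19.2], [316.8, 136.7, 17.8], [324.0, 143.7, 18.8], [331.1, 150.9, 19.0], [338.4, 157.8, 19.0], [345.4, 165.1, 18.8], [354.5, 170.3, 23.8], [360.2, 178.8, nan], [367.4, 185.9, 19.5], [374.2, 193.3, 17.8]]
```

```bash
cat > hm.py <<'E'
from hose import *
from ik import *
ok=~np.isnan(ws)&(ws>14); Pl=dens(ts[ok],600)
H=[]
for q in tt:
    Z=np.arange(.1,.35,.001); X=np.array([plane(T,q,z) for z in Z]); d=np.linalg.norm(np.array([proj(S,x) for x in X])[:,None]-Pl,axis=2).min(1); H.append(X[d.argmin()]+[0,0,.002])
H=np.array(H); c=np.array([.558,-.160]); D=np.pi/180; a=21*D
Hm=H.copy(); Hm[:,:2]=(H[:,:2]-c)@e('z',a)[:2,:2]
if __name__=="__main__":
    print((Hm*1000).round(0).tolist())
h=dens(Hm,200)
def box(h,c,R,half): return np.linalg.norm(np.maximum(0,np.abs((h-c)@R)-half),axis=1).min()-.022
def rep(th,gx,gz,lift,dx,dy):
    R=tool(0,th*D); o=np.array([dx,dy,.006+lift]); x=o+[gx,0,gz]+.019*R[:,2]; B=-R[:,2]
    return [round(1000*v) for v in (box(h,o+[0,0,.106],np.eye(3),[.016,.022,.046]),box(h,x+.0365*B,R,[.011,.0365,.0365]),box(h,x+.173*B,R,[.038,.0425,.1]))]
if __name__=="__main__":
  for th in(40,50,60,70):
    for gx,gz in((-.005,.115),(-.008,.105),(-.008,.095)):
        print(th,gx,gz,"dock",rep(th,gx,gz,0,0,0),"l25",rep(th,gx,gz,.028,0,0),"l28+6",rep(th,gx,gz,.028,0,.006),"l62",rep(th,gx,gz,.062,0,0),"l62y6",rep(th,gx,gz,.062,0,.006),rep(th,gx,gz,.062,-.002,.007))
E
python3 hm.py
```

```text
[[105.0, -15.0, 120.0], [77.0, -25.0, 151.0], [50.0, -34.0, 176.0], [24.0, -41.0, 197.0], [-0.0, -48.0, 215.0], [-24.0, -55.0, 230.0], [-47.0, -62.0, 243.0], [-66.0, -74.0, 258.0], [-89.0, -78.0, 264.0], [-109.0, -86.0, 269.0], [-130.0, -94.0, 273.0]]
40 -0.005 0.115 dock [17, 34, -2] l25 [1, 13, -13] l28+6 [6, 16, -8] l62 [-1, -5, -8] l62y6 [5, 0, -2] [6, 1, -1]
40 -0.008 0.105 dock [17, 44, 4] l25 [1, 22, -7] l28+6 [6, 24, -2] l62 [-1, 1, -9] l62y6 [5, 6, -4] [6, 7, -2]
40 -0.008 0.095 dock [17, 52, 9] l25 [1, 30, -3] l28+6 [6, 31, 2] l62 [-1, 6, -12] l62y6 [5, 10, -6] [6, 12, -4]
50 -0.005 0.115 dock [17, 43, 12] l25 [1, 22, -5] l28+6 [6, 24, -1] l62 [-1, -3, -7] l62y6 [5, -1, -1] [6, 1, 0]
50 -0.008 0.105 dock [17, 53, 21] l25 [1, 31, 3] l28+6 [6, 33, 6] l62 [-1, 6, -8] l62y6 [5, 8, -2] [6, 9, -1]
50 -0.008 0.095 dock [17, 61, 28] l25 [1, 39, 9] l28+6 [6, 40, 12] l62 [-1, 14, -9] l62y6 [5, 15, -3] [6, 17, -2]
60 -0.005 0.115 dock [17, 41, 25] l25 [1, 20, 4] l28+6 [6, 21, 7] l62 [-1, -6, -6] l62y6 [5, -3, 0] [6, -2, 1]
60 -0.008 0.105 dock [17, 51, 35] l25 [1, 30, 13] l28+6 [6, 30, 15] l62 [-1, 4, -6] l62y6 [5, 5, -1] [6, 7, 1]
60 -0.008 0.095 dock [17, 58, 43] l25 [1, 37, 20] l28+6 [6, 37, 22] l62 [-1, 11, -3] l62y6 [5, 12, 1] [6, 14, 3]
70 -0.005 0.115 dock [17, 39, 35] l25 [1, 17, 13] l28+6 [6, 18, 16] l62 [-1, -8, -5] l62y6 [5, -5, 1] [6, -4, 2]
70 -0.008 0.105 dock [17, 48, 45] l25 [1, 27, 23] l28+6 [6, 27, 25] l62 [-1, 1, -1] l62y6 [5, 3, 4] [6, 4, 5]
70 -0.008 0.095 dock [17, 55, 53] l25 [1, 35, 31] l28+6 [6, 35, 32] l62 [-1, 9, 5] l62y6 [5, 10, 9] [6, 11, 10]
```

```bash
cat > scan.py <<'E'
from hm import *
F=np.diag([-1,-1,1.])
sd=[[-.7,-.8,2.3,.6,1.,.7],[-.2,-.5,2.,0,.8,1.5],[.3,-.6,2.4,-.8,.9,2.8],[-.74,-.27,2.2,.95,1,0]]
def sol(tip,psi,th,gx,gz):
    x,R=tcp(tip,psi*D,th*D,gx,gz); q,er=ik(x,R@F,sd); return x,q,er
if __name__=="__main__":
  for th in(50,55,60):
    for gx,gz in((-.01,.105),):
        print(th,"dockfeas",*[sol((.558,-.160,z),21,th,gx,gz)[2].round(4) for z in(.006,.07)],sol((.558,-.160,.006),21,th,gx,gz)[1].round(2),
          "l28,l62 y0,y7,y8",rep(th,gx,gz,.028,0,0),rep(th,gx,gz,.045,0,.007),rep(th,gx,gz,.062,0,.007),rep(th,gx,gz,.062,-.002,.008))
        for nm,tip,pp in(("green",(.435,.054,.024),(-25,-30,-35,-40,-45)),("red",(.437,-.2655,.036),(-20,-30,-40))):
            for p in pp:
                x,q,er=sol(tip,p,th,gx,gz); print("  ",nm,p,er.round(4),q.round(2).tolist())
E
python3 scan.py
```

```text
50 dockfeas 0.0 0.0 [-0.75 -0.14  2.22  1.05  0.92 -0.16] l28,l62 y0,y7,y8 [1, 32, 4] [6, 22, -1] [6, 9, -1] [7, 11, 0]
   green -25 0.0231 [0.27, -0.7, 2.56, -0.83, 0.74, 2.76]
   green -30 0.0 [0.31, -0.66, 2.54, -0.9, 0.81, 2.9]
   green -35 0.0 [0.35, -0.58, 2.5, -0.94, 0.88, 3.03]
   green -40 0.0111 [0.37, -0.52, 2.46, -0.96, 0.95, 3.12]
   green -45 0.0654 [0.36, -0.51, 2.43, -0.92, 1.01, 3.12]
   red -20 0.0 [-0.92, -0.64, 2.51, 0.77, 0.64, 0.51]
   red -30 0.0 [-0.81, -0.67, 2.53, 0.48, 0.48, 0.95]
   red -40 0.0 [-0.69, -0.65, 2.52, -0.02, 0.41, 1.6]
55 dockfeas 0.0 0.0 [-0.78 -0.12  2.24  1.18  0.94 -0.28] l28,l62 y0,y7,y8 [1, 33, 9] [6, 20, 3] [6, 8, 0] [7, 10, 1]
   green -25 0.0523 [0.31, -0.66, 2.56, -1.0, 0.73, 2.93]
   green -30 0.0335 [0.33, -0.67, 2.56, -1.0, 0.81, 2.99]
   green -35 0.0588 [0.35, -0.64, 2.53, -1.0, 0.89, 3.06]
   green -40 0.0818 [0.37, -0.58, 2.49, -1.0, 0.96, 3.12]
   green -45 0.1305 [0.35, -0.57, 2.47, -0.99, 1.01, 3.12]
   red -20 0.0 [-0.95, -0.66, 2.56, 0.95, 0.6, 0.34]
   red -30 0.0154 [-0.82, -0.68, 2.56, 0.65, 0.4, 0.78]
   red -40 0.0033 [-0.69, -0.67, 2.56, -0.04, 0.3, 1.61]
60 dockfeas 0.0 0.0 [-0.8  -0.1   2.26  1.3   0.98 -0.4 ] l28,l62 y0,y7,y8 [1, 31, 14] [6, 19, 6] [6, 7, 1] [7, 8, 2]
   green -25 0.1296 [0.3, -0.7, 2.56, -1.0, 0.73, 2.9]
   green -30 0.1334 [0.32, -0.71, 2.56, -1.0, 0.81, 2.95]
   green -35 0.1525 [0.34, -0.72, 2.56, -1.0, 0.88, 3.01]
   green -40 0.1805 [0.37, -0.68, 2.53, -1.0, 0.97, 3.08]
   green -45 0.2066 [0.37, -0.63, 2.49, -1.0, 1.03, 3.12]
   red -20 0.0345 [-0.97, -0.62, 2.56, 1.16, 0.58, 0.13]
   red -30 0.0579 [-0.82, -0.62, 2.56, 0.93, 0.32, 0.51]
   red -40 0.0438 [-0.67, -0.62, 2.56, -0.18, 0.17, 1.77]
```

Plan: tilt 50°, with the half-turn grasp so joint 6 keeps range for the green dot. I'll spin the tool half a turn about its own axis.

Call:
{"fn": "play_rows", "kwargs": {
  "series": [
    [[0,0,0,5.95,-0.83,-6.11,0.75],[0,0,0,5.95,-0.83,-6.11,0.75],[0,0,0,5.95,-0.83,-6.11,0.75],[0,0,0,5.95,-0.83,-6.11,0.75],[0,0,0,5.95,-0.83,-6.11,0.75],[0,0,0,5.95,-0.83,-6.11,0.75],[0,0,0,5.95,-0.83,-6.11,0.75],[0,0,0,5.95,-0.83,-6.11,0.75],[0,0,0,5.95,-0.83,-6.11,0.75],[0,0,0,5.95,-0.83,-6.11,0.75]]
  ]
}}

```text
time: 3.95
tool_pos: [0.4548, -0.1663, 0.2484]
tool_rot: [0.293, 0.682, 0.626, 0.241]
contact_force: [0.3, -0.6, 0.2]
gripper_width: 0.747
grasp_force: 0.0
```

Call:
{"fn": "play_rows", "kwargs": {
  "series": [
    [[0,0,0,5.95,-0.83,-6.11,0.75],[0,0,0,5.95,-0.83,-6.11,0.75],[0,0,0,5.95,-0.83,-6.11,0.75],[0,0,0,5.95,-0.83,-6.11,0.75],[0,0,0,5.95,-0.83,-6.11,0.75],[0,0,0,5.95,-0.83,-6.11,0.75],[0,0,0,5.95,-0.83,-6.11,0.75],[0,0,0,5.95,-0.83,-6.11,0.75],[0,0,0,5.95,-0.83,-6.11,0.75],[0,0,0,5.95,-0.83,-6.11,0.75]]
  ]
}}

```text
time: 4.95
tool_pos: [0.4548, -0.1662, 0.2484]
tool_rot: [0.052, 0.926, -0.005, 0.374]
contact_force: [0.1, 0.0, -0.4]
gripper_width: 0.752
grasp_force: 0.0
```

```bash
cat > go.py <<'E'
# usage: go.py x y z psi theta n : delta from present pose to tool pose (half-turn grasp), split in n rows; simulates IK along path
import sys; from plant import manip; from scan import *
a=[float(v) for v in sys.argv[1:6]]; n=int(sys.argv[6])
s=manip.state(); q=s["tool_rot"]; R0=Ro.from_quat([q[1],q[2],q[3],q[0]]).as_matrix(); x0=s["tool_pos"]
R1=tool(a[3]*D,a[4]*D)@F; x1=np.array(a[:3]); rv=Ro.from_matrix(R1@R0.T).as_rotvec()
print("now",x0.round(4),"J",s["joint_pos"].round(2),"F",s["contact_force"].round(1),"w",round(float(s["gripper_width"]),3),round(float(s["grasp_force"]),1))
print("delta",((x1-x0)).round(4),"rot deg",np.degrees(rv).round(2)," per row",((x1-x0)/n).round(4),np.degrees(rv/n).round(2))
J=[s["joint_pos"]]
for k in range(1,n+1):
    R=Ro.from_rotvec(rv*k/n).as_matrix()@R0; x=x0+(x1-x0)*k/n; qq,er=ik(x,R,[J[-1]]); J.append(qq)
    if er>.003: print("row",k,"err",er.round(3))
J=np.array(J); print("end J",J[-1].round(2),"max dq/row",np.abs(np.diff(J,axis=0)).max().round(3))
E
python3 go.py .505 -.180 .150 21 50 10
```

```text
now [ 0.4548 -0.1662  0.2484] J [-0.74 -0.88  2.39  0.49  1.    0.71] F [ 0.1  0.  -0.4] w 0.752 0.0
delta [ 0.0502 -0.0138 -0.0984] rot deg [ 6.19 -4.95 24.05]  per row [ 0.005  -0.0014 -0.0098] [ 0.62 -0.49  2.4 ]
end J [-0.89 -0.34  2.28  0.96  1.1  -0.1 ] max dq/row 0.09
```

Call:
{"fn": "play_rows", "kwargs": {
  "series": [
    [[0.005,-0.0014,-0.0098,0.62,-0.49,2.4,0.75],[0.005,-0.0014,-0.0098,0.62,-0.49,2.4,0.75],[0.005,-0.0014,-0.0098,0.62,-0.49,2.4,0.75],[0.005,-0.0014,-0.0098,0.62,-0.49,2.4,0.75],[0.005,-0.0014,-0.0098,0.62,-0.49,2.4,0.75],[0.005,-0.0014,-0.0098,0.62,-0.49,2.4,0.75],[0.005,-0.0014,-0.0098,0.62,-0.49,2.4,0.75],[0.005,-0.0014,-0.0098,0.62,-0.49,2.4,0.75],[0.005,-0.0014,-0.0098,0.62,-0.49,2.4,0.75],[0.005,-0.0014,-0.0098,0.62,-0.49,2.4,0.75]]
  ]
}}

```text
time: 5.95
tool_pos: [0.5051, -0.1802, 0.15]
tool_rot: [-0.077, 0.891, 0.168, 0.415]
contact_force: [-0.6, -0.4, 0.2]
gripper_width: 0.748
grasp_force: 0.0
```

```bash
python3 go.py .5623 -.1584 .0988 21 50 8
python3 - <<'E'
from plant import manip
from h import *
f=manip.grab_frame("top"); g=manip.grab_frame("side")
pickle.dump(f,open("top2.pkl","wb"));pickle.dump(g,open("side2.pkl","wb"))
a=cv2.resize(f["frame"][100:250,225:385],(560,525),interpolation=cv2.INTER_CUBIC); b=g["frame"][150:262,235:365]
a=cv2.resize(f["frame"][110:230,240:370],(400,370),interpolation=cv2.INTER_CUBIC); b=cv2.resize(b,(400,370),interpolation=cv2.INTER_CUBIC)
cv2.imwrite("pics/pre.png",np.hstack([a,b]))
E
```

```text
now [ 0.5051 -0.1802  0.15  ] J [-0.89 -0.34  2.28  0.96  1.1  -0.11] F [-0.6 -0.4  0.2] w 0.748 0.0
delta [ 0.0572  0.0218 -0.0512] rot deg [ 0.2   0.04 -0.31]  per row [ 0.0072  0.0027 -0.0064] [ 0.02  0.   -0.04]
end J [-0.75 -0.14  2.22  1.05  0.92 -0.16] max dq/row 0.025
```

View pics/pre.png

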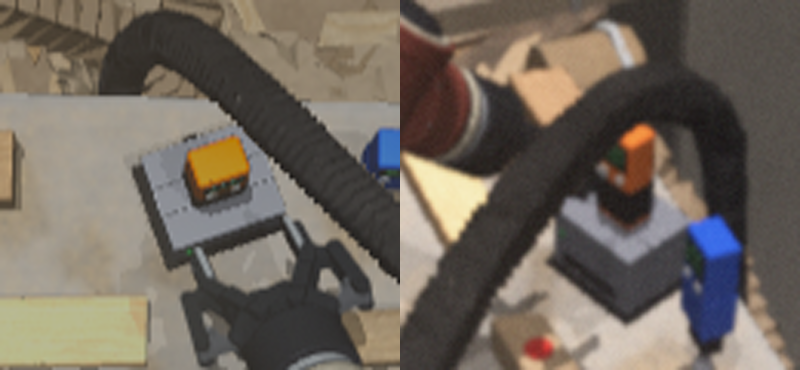

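The crop shows the gripper aligned with the meter: the fingertip midpoint in the left panel is ~(246,248) and the meter ~(222,195), which lies along the tool axis. The hose is clear of the fingers for now. Advancing and closing.

Call:
{"fn": "play_rows", "kwargs": {
  "series": [
    [[0.0072,0.0027,-0.0064,0,0,0,0.75],[0.0072,0.0027,-0.0064,0,0,0,0.75],[0.0072,0.0027,-0.0064,0,0,0,0.75],[0.0072,0.0027,-0.0064,0,0,0,0.75],[0.0072,0.0027,-0.0064,0,0,0,0.75],[0.0072,0.0027,-0.0064,0,0,0,0.75],[0.0072,0.0027,-0.0064,0,0,0,0.75],[0.0072,0.0027,-0.0064,0,0,0,0.75]]
  ]
}}

```text
time: 6.85
tool_pos: [0.5632, -0.1588, 0.0989]
tool_rot: [-0.076, 0.891, 0.167, 0.416]
contact_force: [-0.9, -0.4, 0.2]
gripper_width: 0.749
grasp_force: 0.0
```

Call:
{"fn": "play_rows", "kwargs": {
  "series": [
    [[0,0,0,0,0,0,0.55],[0,0,0,0,0,0,0.4],[0,0,0,0,0,0,0.3],[0,0,0,0,0,0,0.3],[0,0,0,0,0,0,0.3],[0,0,0,0,0,0,0.3]]
  ]
}}

```text
time: 7.45
tool_pos: [0.5622, -0.159, 0.0992]
tool_rot: [-0.076, 0.891, 0.167, 0.416]
contact_force: [0.5, 0.6, -2.5]
gripper_width: 0.5
grasp_force: 62.5
```

```bash
python3 st.py
python3 - <<'E'
from plant import manip
from h import *
f=manip.grab_frame("top"); g=manip.grab_frame("side")
a=cv2.resize(f["frame"][110:230,240:370],(400,370),interpolation=cv2.INTER_CUBIC); b=cv2.resize(g["frame"][150:262,235:365],(400,370),interpolation=cv2.INTER_CUBIC)
cv2.imwrite("pics/grip.png",np.hstack([a,b]))
E
```

```text
t 7.45 J [-0.75 -0.14  2.22  1.05  0.92 -0.17] tcp [ 0.5622 -0.159   0.0992] z [ 0.715  0.274 -0.643] tilt 50.0 yaw(y) 21.2 y.z -0.004 grasp [ 0.5486 -0.1642  0.1114] F [ 0.5  0.6 -2.5] w 0.5 62.5
```

View pics/grip.png

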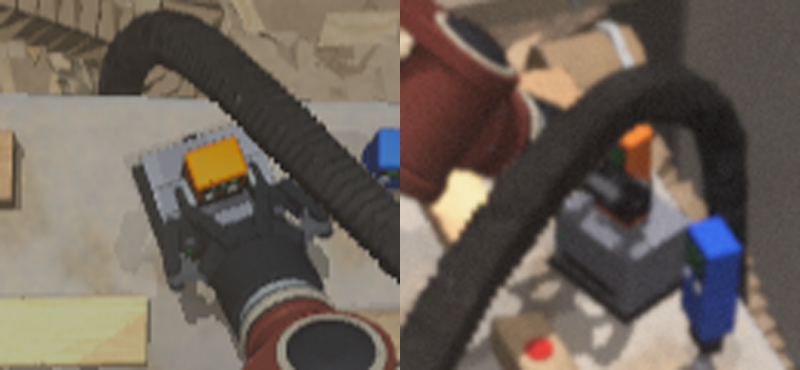

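The grip holds (width 0.50, 62 N) with little contact force, and the picture shows the meter between the pads and its display still visible. Lifting carefully.

Call:
{"fn": "play_rows", "kwargs": {
  "series": [
    [[0,0,0.003,0,0,0,0.3],[0,0,0.004,0,0,0,0.3],[-0.0002,0.0005,0.004,0,0,0,0.3],[-0.0002,0.0005,0.004,0,0,0,0.3],[-0.0001,0.0004,0.004,0,0,0,0.3],[0,0,0.004,0,0,0,0.3],[0,0,0.003,0,0,0,0.3]]
  ]
}}

```text
time: 8.25
tool_pos: [0.5621, -0.1574, 0.1261]
tool_rot: [-0.076, 0.89, 0.168, 0.416]
contact_force: [-0.0, -0.0, -2.5]
gripper_width: 0.502
grasp_force: 62.5
```

```bash
python3 st.py
```

```text
t 8.25 J [-0.75 -0.2   2.22  1.01  0.95 -0.1 ] tcp [ 0.5621 -0.1574  0.1261] z [ 0.716  0.275 -0.642] tilt 50.1 yaw(y) 21.2 y.z -0.004 grasp [ 0.5485 -0.1626  0.1383] F [-0.  -0.  -2.5] w 0.502 62.5
```

Call:
{"fn": "play_rows", "kwargs": {
  "series": [
    [[-0.0005,0.0012,0.002,0,0,0,0.3],[-0.0005,0.0012,0.002,0,0,0,0.3],[-0.0005,0.0012,0.001,0,0,0,0.3]]
  ]
}}

```text
time: 8.55
tool_pos: [0.5605, -0.1538, 0.1306]
tool_rot: [-0.076, 0.891, 0.167, 0.416]
contact_force: [0.2, -0.9, -2.2]
gripper_width: 0.5
grasp_force: 62.5
```

Call:
{"fn": "play_rows", "kwargs": {
  "series": [
    [[-0.0002,0.0006,0.002,0,0,0,0.3],[-0.0002,0.0006,0.003,0,0,0,0.3],[0,0,0.003,0,0,0,0.3]]
  ]
}}

```text
time: 8.85
tool_pos: [0.5601, -0.1527, 0.1386]
tool_rot: [-0.076, 0.891, 0.167, 0.416]
contact_force: [-0.5, -0.7, -2.2]
gripper_width: 0.506
grasp_force: 62.5
```

Run:
```python
from plant import manip
from h import *
f=manip.grab_frame("top"); g=manip.grab_frame("side"); print(manip.state()["contact_force"])
pickle.dump((f,g),open("lift.pkl","wb"))
a=cv2.resize(f["frame"][120:200,280:360],(400,400),interpolation=cv2.INTER_CUBIC); b=cv2.resize(g["frame"][160:240,280:360],(400,400),interpolation=cv2.INTER_CUBIC)
cv2.imwrite("pics/lift.png",np.hstack([a,b]))
```

```text
[-0.81094831 -0.66307344 -2.53069518]
```

View pics/lift.png

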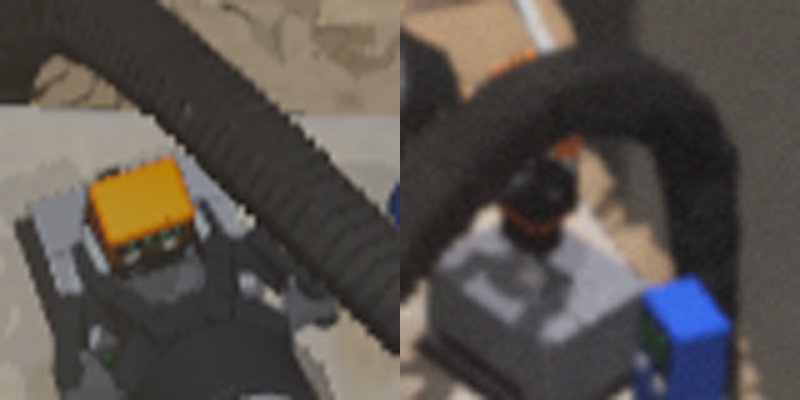

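The meter's top is at ~(140,200) in the left panel with a few mm to the hose edge, and there is no contact force. I'll continue upward in small steps with a slight shift away from the hose.

Call:
{"fn": "play_rows", "kwargs": {
  "series": [
    [[-0.0008,0.0002,0.002,0,0,0,0.3],[-0.0008,0.0002,0.003,0,0,0,0.3],[0,0,0.003,0,0,0,0.3]]
  ]
}}

```text
time: 9.25
tool_pos: [0.5584, -0.1528, 0.1464]
tool_rot: [-0.075, 0.891, 0.167, 0.416]
contact_force: [-0.1, -2.5, -3.9]
gripper_width: 0.499
grasp_force: 62.3
```

Call:
{"fn": "play_rows", "kwargs": {
  "series": [
    [[0,0,0.003,0,0,0,0.3],[0,0,0.003,0,0,0,0.3],[0,0,0.002,0,0,0,0.3]]
  ]
}}

```text
time: 9.55
tool_pos: [0.5587, -0.1522, 0.155]
tool_rot: [-0.076, 0.89, 0.167, 0.416]
contact_force: [-0.9, 0.2, -2.4]
gripper_width: 0.502
grasp_force: 62.4
```

Call:
{"fn": "play_rows", "kwargs": {
  "series": [
    [[0,0,0.003,0,0,0,0.3],[0,0,0.003,0,0,0,0.3],[0,0,0.002,0,0,0,0.3],[0,0,0,0,0,0,0.3]]
  ]
}}

```text
time: 9.95
tool_pos: [0.5587, -0.1525, 0.163]
tool_rot: [-0.076, 0.89, 0.168, 0.416]
contact_force: [0.1, 0.3, -1.7]
gripper_width: 0.506
grasp_force: 62.4
```

```bash
python3 st.py
```

```text
t 9.95 J [-0.74 -0.28  2.21  0.96  0.99 -0.01] tcp [ 0.5587 -0.1525  0.163 ] z [ 0.716  0.274 -0.642] tilt 50.1 yaw(y) 21.2 y.z -0.005 grasp [ 0.5451 -0.1577  0.1752] F [ 0.1  0.3 -1.7] w 0.506 62.4
```

Call:
{"fn": "play_rows", "kwargs": {
  "series": [
    [[-0.003,0.0075,0.001,0,0,0,0.3],[-0.004,0.0093,0.001,0,0,0,0.3],[-0.004,0.0093,0.002,0,0,0,0.3],[-0.004,0.0093,0.004,0,0,0,0.3],[-0.004,0.0093,0.004,0,0,0,0.3],[-0.004,0.0093,0.004,0,0,0,0.3],[-0.004,0.0093,0.004,0,0,0,0.3]]
  ]
}}

```text
time: 10.65
tool_pos: [0.5309, -0.0878, 0.1824]
tool_rot: [-0.076, 0.891, 0.168, 0.416]
contact_force: [0.5, 0.0, -2.7]
gripper_width: 0.505
grasp_force: 62.4
```

```bash
python3 - <<'E'
from scan import *
for p in(-30,-33): 
  for z in(.024,.055): print(p,z,tcp((.435,.054,z),p*D,50*D,-.0103,.1054)[0].round(4), sol((.435,.054,z),p,50,-.0103,.1054)[1:])
E
python3 go.py .4345 .0570 .150 -32 50 12
python3 go.py .5000 -.02 .185 -15 50 7
```

```text
-30 0.024 [0.4387 0.0519 0.1172] (array([ 0.30962865, -0.66072562,  2.5426519 , -0.89535064,  0.81316368,
        2.89546679]), np.float64(3.3587296533741242e-12))
-30 0.055 [0.4387 0.0519 0.1482] (array([ 0.30962865, -0.72884349,  2.52265949, -0.83538579,  0.87033796,
        2.80552134]), np.float64(1.0735124968275555e-12))
-33 0.024 [0.4386 0.0517 0.1172] (array([ 0.33362585, -0.6125629 ,  2.51675885, -0.92729668,  0.85679652,
        2.9790647 ]), np.float64(2.2313445649171688e-13))
-33 0.055 [0.4386 0.0517 0.1482] (array([ 0.33362585, -0.68059139,  2.49775136, -0.87136814,  0.91098659,
        2.89093623]), np.float64(4.04082710559022e-15))
now [ 0.5309 -0.0878  0.1824] J [-0.66 -0.49  2.33  0.9   0.99  0.14] F [ 0.5  0.  -2.7] w 0.505 62.4
delta [-0.0964  0.1448 -0.0324] rot deg [ 2.400e-01  1.000e-02 -5.322e+01]  per row [-0.008   0.0121 -0.0027] [ 0.02  0.   -4.43]
row 6 err 0.022
row 7 err 0.033
row 8 err 0.034
row 9 err 0.025
row 10 err 0.007
end J [ 0.35 -0.7   2.51 -0.86  0.92  2.87] max dq/row 0.327
now [ 0.5309 -0.0878  0.1824] J [-0.66 -0.49  2.33  0.9   0.99  0.14] F [ 0.5  0.  -2.7] w 0.505 62.4
delta [-0.0309  0.0678  0.0026] rot deg [  0.23   0.04 -36.22]  per row [-0.0044  0.0097  0.0004] [ 0.03  0.01 -5.17]
end J [-0.13 -0.81  2.5  -0.18  0.59  1.8 ] max dq/row 0.339
```

```bash
python3 go.py .53 0.0 .185 -32 50 20
```

```text
now [ 0.5309 -0.0878  0.1824] J [-0.66 -0.49  2.33  0.9   0.99  0.14] F [ 0.5  0.  -2.7] w 0.505 62.4
delta [-0.0009  0.0878  0.0026] rot deg [ 2.400e-01  1.000e-02 -5.322e+01]  per row [-0.      0.0044  0.0001] [ 0.01  0.   -2.66]
end J [ 0.11 -0.51  2.33 -0.79  0.73  2.68] max dq/row 0.183
```

Call:
{"fn": "play_rows", "kwargs": {
  "series": [
    [[0,0.0044,0.0001,0.01,0,-2.66,0.3],[0,0.0044,0.0001,0.01,0,-2.66,0.3],[0,0.0044,0.0001,0.01,0,-2.66,0.3],[0,0.0044,0.0001,0.01,0,-2.66,0.3],[0,0.0044,0.0001,0.01,0,-2.66,0.3],[0,0.0044,0.0001,0.01,0,-2.66,0.3],[0,0.0044,0.0001,0.01,0,-2.66,0.3],[0,0.0044,0.0001,0.01,0,-2.66,0.3],[0,0.0044,0.0001,0.01,0,-2.66,0.3],[0,0.0044,0.0001,0.01,0,-2.66,0.3]]
  ]
}}

```text
time: 11.65
tool_pos: [0.5307, -0.0439, 0.1828]
tool_rot: [0.021, 0.905, -0.043, 0.422]
contact_force: [0.1, 0.5, -2.9]
gripper_width: 0.503
grasp_force: 62.5
```

Call:
{"fn": "play_rows", "kwargs": {
  "series": [
    [[0,0.0044,0.0001,0.01,0,-2.66,0.3],[0,0.0044,0.0001,0.01,0,-2.66,0.3],[0,0.0044,0.0001,0.01,0,-2.66,0.3],[0,0.0044,0.0001,0.01,0,-2.66,0.3],[0,0.0044,0.0001,0.01,0,-2.66,0.3],[0,0.0044,0.0001,0.01,0,-2.66,0.3],[0,0.0044,0.0001,0.01,0,-2.66,0.3],[0,0.0044,0.0001,0.01,0,-2.66,0.3],[0,0.0044,0.0001,0.01,0,-2.66,0.3],[0,0.0044,0.0001,0.01,0,-2.66,0.3]]
  ]
}}

```text
time: 12.65
tool_pos: [0.5305, -0.0003, 0.1838]
tool_rot: [0.117, 0.871, -0.251, 0.406]
contact_force: [-0.2, 0.2, -3.1]
gripper_width: 0.501
grasp_force: 62.5
```

```bash
python3 go.py .4386 .0517 .155 -32 50 10
```

```text
now [ 5.305e-01 -3.000e-04  1.838e-01] J [ 0.11 -0.5   2.33 -0.79  0.73  2.69] F [-0.2  0.2 -3.1] w 0.501 62.5
delta [-0.0919  0.052  -0.0288] rot deg [-0.09 -0.02  0.18]  per row [-0.0092  0.0052 -0.0029] [-0.01 -0.    0.02]
end J [ 0.33 -0.71  2.5  -0.85  0.91  2.85] max dq/row 0.026
```

Call:
{"fn": "play_rows", "kwargs": {
  "series": [
    [[-0.0092,0.0052,-0.0029,0,0,0,0.3],[-0.0092,0.0052,-0.0029,0,0,0,0.3],[-0.0092,0.0052,-0.0029,0,0,0,0.3],[-0.0092,0.0052,-0.0029,0,0,0,0.3],[-0.0092,0.0052,-0.0029,0,0,0,0.3],[-0.0092,0.0052,-0.0029,0,0,0,0.3],[-0.0092,0.0052,-0.0029,0,0,0,0.3],[-0.0092,0.0052,-0.0029,0,0,0,0.3],[-0.0092,0.0052,-0.0029,0,0,0,0.3],[-0.0092,0.0052,-0.0029,0,0,0,0.3],[0,0,0,0,0,0,0.3]]
  ]
}}

```text
schema error: expected 1 to 10 rows
```

```bash
python3 st.py
python3 - <<'E'
from plant import manip
from h import *
f=manip.grab_frame("top"); g=manip.grab_frame("side")
pickle.dump(f,open("top3.pkl","wb"));pickle.dump(g,open("side3.pkl","wb"))
a=cv2.resize(f["frame"][175:245,190:260],(400,400),interpolation=cv2.INTER_CUBIC); b=cv2.resize(g["frame"][140:210,205:275],(400,400),interpolation=cv2.INTER_CUBIC)
cv2.imwrite("pics/g1.png",np.hstack([a,b]))
E
```

```text
t 12.65 J [ 0.11 -0.5   2.33 -0.79  0.73  2.69] tcp [ 5.305e-01 -3.000e-04  1.838e-01] z [ 0.648 -0.407 -0.644] tilt 49.9 yaw(y) -32.2 y.z 0.001 grasp [0.5182 0.0075 0.196 ] F [-0.2  0.2 -3.1] w 0.501 62.5
```

Call:
{"fn": "play_rows", "kwargs": {
  "series": [
    [[-0.0092,0.0052,-0.0029,0,0,0,0.3],[-0.0092,0.0052,-0.0029,0,0,0,0.3],[-0.0092,0.0052,-0.0029,0,0,0,0.3],[-0.0092,0.0052,-0.0029,0,0,0,0.3],[-0.0092,0.0052,-0.0029,0,0,0,0.3],[-0.0092,0.0052,-0.0029,0,0,0,0.3],[-0.0092,0.0052,-0.0029,0,0,0,0.3],[-0.0092,0.0052,-0.0029,0,0,0,0.3],[-0.0092,0.0052,-0.0029,0,0,0,0.3],[-0.0092,0.0052,-0.0029,0,0,0,0.3]]
  ]
}}

```text
time: 13.75
tool_pos: [0.4388, 0.0513, 0.1553]
tool_rot: [0.117, 0.871, -0.25, 0.406]
contact_force: [-0.1, -0.1, -3.0]
gripper_width: 0.497
grasp_force: 62.4
```

```bash
python3 st.py
python3 - <<'E'
from plant import manip
from h import *
f=manip.grab_frame("top"); g=manip.grab_frame("side")
pickle.dump(f,open("top3.pkl","wb"));pickle.dump(g,open("side3.pkl","wb"))
a=cv2.resize(f["frame"][175:245,190:260],(400,400),interpolation=cv2.INTER_CUBIC); b=cv2.resize(g["frame"][140:210,205:275],(400,400),interpolation=cv2.INTER_CUBIC)
cv2.imwrite("pics/g1.png",np.hstack([a,b]))
E
```

```text
t 13.75 J [ 0.33 -0.71  2.5  -0.85  0.91  2.85] tcp [0.4388 0.0513 0.1553] z [ 0.649 -0.407 -0.643] tilt 50.0 yaw(y) -32.0 y.z -0.001 grasp [0.4265 0.0591 0.1675] F [-0.1 -0.1 -3. ] w 0.497 62.4
```

View pics/g1.png

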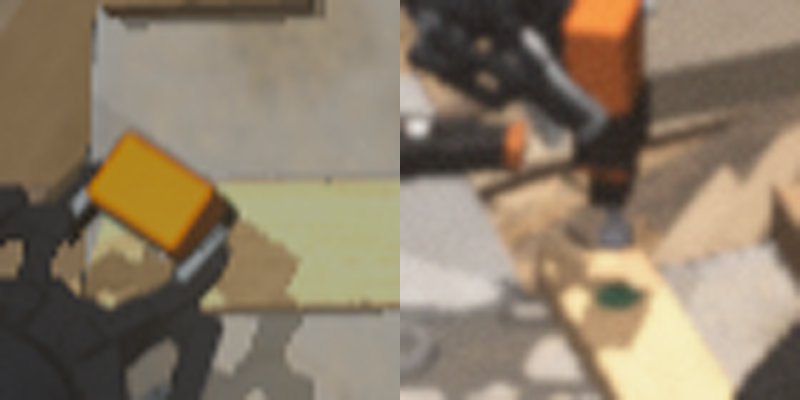

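The side panel shows the meter upright, its ball at ~(613,230) just above the green dot at ~(620,296). I'll compute the ball's position from the side ray and from the top-face centre.

```bash
cat > chk.py <<'E'
from h import *
S,T=load("side3.pkl"),load("top3.pkl")
m=mask(T,(16,150,120),(26,255,255),(195,185,240,230)); c,s,l=cen(m)
W=np.array([plane(T,p,.214)[:2]*1000 for p in np.argwhere(l)[:,::-1]],np.float32)
print("top face",c,plane(T,c,.214).round(4),cv2.minAreaRect(W))
ys=S["frame"].astype(int); hs=cv2.cvtColor(S["frame"],cv2.COLOR_BGR2HSV)
m=cv2.inRange(hs,(100,40,40),(130,255,255)); r=np.zeros_like(m); r[172:188,234:252]=m[172:188,234:252]
try: c2,s2,_=cen(r); print("ball",c2,s2)
except Exception: print("no ball mask",hs[180,240:246].tolist())
exp=np.array([.435,.054,.0721]); print("expected ball px",proj(S,exp),"dot exp",proj(S,[.435,.054,.028]))
g=cen(mask(S,(50,60,30),(95,255,255),(234,186,254,198))); print("dot px now",g[0],g[1])
print("ball via side ray on z=.0721",plane(S,(242.3,179.9),.0721))
print("dot via side",plane(S,g[0],.028))
E
python3 chk.py
```

```text
top face [215.7654321  208.04115226] [0.437  0.0524 0.214 ] ((437.15618896484375, 52.55128860473633), (41.42584228515625, 29.221698760986328), 57.75041580200195)
no ball mask [[0, 22, 114], [174, 11, 113], [167, 15, 118], [174, 12, 110], [0, 16, 109], [13, 66, 120]]
expected ball px [241.84298101 179.71790127] dot exp [242.49793247 191.18529073]
dot px now [242.5 191.5] [242 191   2   2   2]
ball via side ray on z=.0721 [0.4360232  0.05258595 0.0721    ]
dot via side [0.43450956 0.05243561 0.028     ]
```

Call:
{"fn": "play_rows", "kwargs": {
  "series": [
    [[-0.0005,0.0005,-0.005,0,0,0,0.3],[-0.0005,0.0005,-0.005,0,0,0,0.3],[0,0,-0.005,0,0,0,0.3],[0,0,-0.005,0,0,0,0.3],[0,0,-0.005,0,0,0,0.3],[0,0,-0.003,0,0,0,0.3],[0,0,-0.003,0,0,0,0.3]]
  ]
}}

```text
time: 14.55
tool_pos: [0.4386, 0.0518, 0.1241]
tool_rot: [0.117, 0.871, -0.25, 0.406]
contact_force: [0.1, 0.7, -2.9]
gripper_width: 0.502
grasp_force: 62.5
```

Call:
{"fn": "play_rows", "kwargs": {
  "series": [
    [[0,0,-0.002,0,0,0,0.3],[0,0,-0.002,0,0,0,0.3],[0,0,0,0,0,0,0.3]]
  ]
}}

```text
time: 14.85
tool_pos: [0.4387, 0.0518, 0.1207]
tool_rot: [0.117, 0.871, -0.25, 0.406]
contact_force: [-0.8, -0.4, -1.4]
gripper_width: 0.507
grasp_force: 62.5
```

Call:
{"fn": "play_rows", "kwargs": {
  "series": [
    [[0,0,-0.001,0,0,0,0.3],[0,0,-0.001,0,0,0,0.3],[0,0,0,0,0,0,0.3]]
  ]
}}

```text
time: 15.15
tool_pos: [0.4388, 0.0519, 0.1189]
tool_rot: [0.117, 0.871, -0.25, 0.407]
contact_force: [-1.0, -0.6, -1.0]
gripper_width: 0.499
grasp_force: 62.6
```

Call:
{"fn": "play_rows", "kwargs": {
  "series": [
    [[0,0,-0.0015,0,0,0,0.3],[0,0,-0.001,0,0,0,0.3],[0,0,0,0,0,0,0.3],[0,0,0,0,0,0,0.3],[0,0,0,0,0,0,0.3]]
  ]
}}

```text
time: 15.65
tool_pos: [0.4388, 0.0519, 0.1163]
tool_rot: [0.117, 0.871, -0.25, 0.406]
contact_force: [-1.6, -0.2, 1.7]
gripper_width: 0.506
grasp_force: 62.8
```

Call:
{"fn": "play_rows", "kwargs": {
  "series": [
    [[0,0,0,0,0,0,0.3],[0,0,0,0,0,0,0.3],[0,0,0,0,0,0,0.3],[0,0,0,0,0,0,0.3],[0,0,0,0,0,0,0.3],[0,0,0,0,0,0,0.3],[0,0,0,0,0,0,0.3]]
  ]
}}

```text
time: 16.35
tool_pos: [0.4387, 0.0519, 0.1161]
tool_rot: [0.117, 0.871, -0.25, 0.406]
contact_force: [-0.9, -0.1, 2.1]
gripper_width: 0.502
grasp_force: 62.9
```

```bash
python3 st.py
python3 - <<'E'
from scan import *
for th,p in((50,-20),(50,-25),(50,-30)): print(p,tcp((.4365,-.2650,.036),p*D,th*D,-.0103,.1054)[0].round(4),sol((.4365,-.2650,.036),p,th,-.0103,.1054)[1:])
E
```

```text
t 16.35 J [ 0.33 -0.62  2.53 -0.92  0.84  2.96] tcp [0.4387 0.0519 0.1161] z [ 0.649 -0.407 -0.642] tilt 50.0 yaw(y) -32.0 y.z -0.001 grasp [0.4263 0.0596 0.1283] F [-0.9 -0.1  2.1] w 0.502 62.9
-20 [ 0.4405 -0.2665  0.1292] (array([-0.9229186 , -0.64687269,  2.51360692,  0.77192412,  0.63876882,
        0.51364475]), np.float64(4.564113393934994e-16))
-25 [ 0.4404 -0.2668  0.1292] (array([-0.86874239, -0.66950405,  2.52563909,  0.65144432,  0.55794127,
        0.7082352 ]), np.float64(1.1508911550179886e-15))
-30 [ 0.4402 -0.2671  0.1292] (array([-0.81017163, -0.67957632,  2.53091244,  0.48169429,  0.48634115,
        0.95068225]), np.float64(2.7721378579845796e-15))
```

Green press done: about 5 N for about 1 s. Next I'll plan the transfer to red, raised and going further out for reach, with a clearance check.

```bash
cat > legs.py <<'E'
from plant import manip; from scan import *
def mclear(x,R,psi):  # meter box vs hose in world
    tipw=x-.019*R[:,2]-e('z',psi)@[-.0103,0,.1054]; return box(dens(H,200),tipw+[0,0,.08],e('z',psi),[.016,.022,.08])
def legs(L):
    s=manip.state(); q=s["tool_rot"]; R0=Ro.from_quat([q[1],q[2],q[3],q[0]]).as_matrix(); x0=s["tool_pos"]; J=s["joint_pos"]; h=dens(H,200)
    for (X,Y,Z,psi,th,n) in L:
        R1=tool(psi*D,th*D)@F; x1=np.array([X,Y,Z]); rv=Ro.from_matrix(R1@R0.T).as_rotvec(); mx=0;er=0;c=[]
        for k in range(1,n+1):
            R=Ro.from_rotvec(rv*k/n).as_matrix()@R0; x=x0+(x1-x0)*k/n; qq,e_=ik(x,R,[J]); mx=max(mx,np.abs(qq-J).max()); er=max(er,e_); J=qq
            ps=np.arctan2(R[1,2],R[0,2]); B=-R[:,2]
            c.append((mclear(x,R,ps),box(h,x+.0365*B,R,[.011,.0365,.0365]),box(h,x+.223*B,R,[.04,.0425,.15])))
        print("->",x1,psi,"per row",((x1-x0)/n).round(4),np.degrees(rv/n).round(2),"err",round(er,4),"dq",round(mx,3),"clear mm",(np.min(c,axis=0)*1000).round(),"J",J.round(2)); x0,R0=x1,R1
if __name__=="__main__":
    legs([(.4387,.0519,.196,-32,50,8),(.53,-.01,.20,-32,50,8),(.525,-.13,.20,-32,50,14),(.48,-.21,.20,-28,50,8),(.4404,-.2668,.165,-25,50,6)])
E
python3 legs.py
```

```text
-> [0.4387 0.0519 0.196 ] -32 per row [ 0.   -0.    0.01] [0.01 0.   0.  ] err 0.0 dq 0.031 clear mm [247. 245. 278.] J [ 0.33 -0.77  2.46 -0.8   0.98  2.75]
-> [ 0.53 -0.01  0.2 ] -32 per row [ 0.0114 -0.0077  0.0005] [0. 0. 0.] err 0.0 dq 0.036 clear mm [142. 143. 186.] J [ 0.08 -0.54  2.33 -0.75  0.74  2.62]
-> [ 0.525 -0.13   0.2  ] -32 per row [-0.0004 -0.0086  0.    ] [0. 0. 0.] err 0.0 dq 0.041 clear mm [49. 51. 87.] J [-0.27 -0.62  2.37 -0.42  0.57  2.12]
-> [ 0.48 -0.21  0.2 ] -28 per row [-0.0056 -0.01    0.    ] [-0.  -0.   0.5] err 0.0 dq 0.097 clear mm [16. 42. 49.] J [-0.6  -0.75  2.45  0.16  0.58  1.37]
-> [ 0.4404 -0.2668  0.165 ] -25 per row [-0.0066 -0.0095 -0.0058] [-0.   0.   0.5] err 0.0 dq 0.096 clear mm [13. 47. 43.] J [-0.87 -0.74  2.5   0.57  0.64  0.81]
```

Run:
```python
from legs import *
legs([(.4387,.0519,.196,-32,50,8),(.53,-.01,.20,-32,50,8),(.505,-.12,.20,-32,50,12),(.46,-.20,.185,-28,50,8),(.4404,-.2668,.155,-25,50,6)])
```

```text
-> [0.4387 0.0519 0.196 ] -32 per row [ 0.   -0.    0.01] [0.01 0.   0.  ] err 0.0 dq 0.031 clear mm [247. 245. 278.] J [ 0.33 -0.77  2.46 -0.8   0.98  2.75]
-> [ 0.53 -0.01  0.2 ] -32 per row [ 0.0114 -0.0077  0.0005] [0. 0. 0.] err 0.0 dq 0.036 clear mm [142. 143. 186.] J [ 0.08 -0.54  2.33 -0.75  0.74  2.62]
-> [ 0.505 -0.12   0.2  ] -32 per row [-0.0021 -0.0092  0.    ] [0. 0. 0.] err 0.0 dq 0.049 clear mm [ 70.  72. 107.] J [-0.25 -0.7   2.42 -0.41  0.61  2.12]
-> [ 0.46  -0.2    0.185] -28 per row [-0.0056 -0.01   -0.0019] [-0.  -0.   0.5] err 0.0 dq 0.099 clear mm [38. 66. 69.] J [-0.61 -0.84  2.51  0.17  0.61  1.35]
-> [ 0.4404 -0.2668  0.155 ] -25 per row [-0.0033 -0.0111 -0.005 ] [-0.   0.   0.5] err 0.0 dq 0.098 clear mm [31. 70. 57.] J [-0.87 -0.72  2.51  0.59  0.62  0.78]
```

Call:
{"fn": "play_rows", "kwargs": {
  "series": [
    [[0,0,0.01,0,0,0,0.3],[0,0,0.01,0,0,0,0.3],[0,0,0.01,0,0,0,0.3],[0,0,0.01,0,0,0,0.3],[0,0,0.01,0,0,0,0.3],[0,0,0.01,0,0,0,0.3],[0,0,0.01,0,0,0,0.3],[0,0,0.01,0,0,0,0.3]]
  ]
}}

```text
time: 17.15
tool_pos: [0.4385, 0.0519, 0.1968]
tool_rot: [0.117, 0.871, -0.25, 0.406]
contact_force: [-0.6, 0.4, -2.9]
gripper_width: 0.498
grasp_force: 62.4
```

Call:
{"fn": "play_rows", "kwargs": {
  "series": [
    [[0.0114,-0.0077,0.0005,0,0,0,0.3],[0.0114,-0.0077,0.0005,0,0,0,0.3],[0.0114,-0.0077,0.0005,0,0,0,0.3],[0.0114,-0.0077,0.0005,0,0,0,0.3],[0.0114,-0.0077,0.0005,0,0,0,0.3],[0.0114,-0.0077,0.0005,0,0,0,0.3],[0.0114,-0.0077,0.0005,0,0,0,0.3],[0.0114,-0.0077,0.0005,0,0,0,0.3]]
  ]
}}

```text
time: 17.95
tool_pos: [0.5304, -0.0104, 0.2002]
tool_rot: [0.117, 0.871, -0.25, 0.406]
contact_force: [-0.4, 1.2, -2.7]
gripper_width: 0.504
grasp_force: 62.6
```

Call:
{"fn": "play_rows", "kwargs": {
  "series": [
    [[-0.0025,-0.011,0,0,0,0,0.3],[-0.0025,-0.011,0,0,0,0,0.3],[-0.0025,-0.011,0,0,0,0,0.3],[-0.0025,-0.011,0,0,0,0,0.3],[-0.0025,-0.011,0,0,0,0,0.3],[-0.0025,-0.011,0,0,0,0,0.3],[-0.0025,-0.011,0,0,0,0,0.3],[-0.0025,-0.011,0,0,0,0,0.3],[-0.0025,-0.011,0,0,0,0,0.3],[-0.0025,-0.011,0,0,0,0,0.3]]
  ]
}}

```text
time: 18.95
tool_pos: [0.5046, -0.1205, 0.2001]
tool_rot: [0.118, 0.871, -0.25, 0.406]
contact_force: [0.8, 0.2, -3.1]
gripper_width: 0.499
grasp_force: 62.4
```

Call:
{"fn": "play_rows", "kwargs": {
  "series": [
    [[-0.0056,-0.01,-0.0019,0,0,0.5,0.3],[-0.0056,-0.01,-0.0019,0,0,0.5,0.3],[-0.0056,-0.01,-0.0019,0,0,0.5,0.3],[-0.0056,-0.01,-0.0019,0,0,0.5,0.3],[-0.0056,-0.01,-0.0019,0,0,0.5,0.3],[-0.0056,-0.01,-0.0019,0,0,0.5,0.3],[-0.0056,-0.01,-0.0019,0,0,0.5,0.3],[-0.0056,-0.01,-0.0019,0,0,0.5,0.3]]
  ]
}}

```text
time: 19.75
tool_pos: [0.4595, -0.2003, 0.1846]
tool_rot: [0.103, 0.88, -0.219, 0.409]
contact_force: [-0.5, 0.0, -2.4]
gripper_width: 0.503
grasp_force: 62.4
```

```bash
python3 go.py .4404 -.2668 .16 -25 50 7
```

```text
now [ 0.4595 -0.2003  0.1846] J [-0.61 -0.84  2.52  0.16  0.61  1.35] F [-0.5  0.  -2.4] w 0.503 62.4
delta [-0.0191 -0.0665 -0.0246] rot deg [ 0.11 -0.1   2.99]  per row [-0.0027 -0.0095 -0.0035] [ 0.02 -0.01  0.43]
end J [-0.87 -0.73  2.5   0.58  0.63  0.8 ] max dq/row 0.083
```

Call:
{"fn": "play_rows", "kwargs": {
  "series": [
    [[-0.0027,-0.0095,-0.0035,0.02,-0.01,0.43,0.3],[-0.0027,-0.0095,-0.0035,0.02,-0.01,0.43,0.3],[-0.0027,-0.0095,-0.0035,0.02,-0.01,0.43,0.3],[-0.0027,-0.0095,-0.0035,0.02,-0.01,0.43,0.3],[-0.0027,-0.0095,-0.0035,0.02,-0.01,0.43,0.3],[-0.0027,-0.0095,-0.0035,0.02,-0.01,0.43,0.3],[-0.0027,-0.0095,-0.0035,0.02,-0.01,0.43,0.3],[0,0,0,0,0,0,0.3]]
  ]
}}

```text
time: 20.55
tool_pos: [0.4403, -0.2674, 0.1597]
tool_rot: [0.091, 0.885, -0.197, 0.412]
contact_force: [-0.3, 0.3, -3.1]
gripper_width: 0.5
grasp_force: 62.5
```

```bash
python3 st.py
python3 - <<'E'
from plant import manip
from h import *
f=manip.grab_frame("top"); g=manip.grab_frame("side")
m=mask(f,(16,150,120),(26,255,255),(320,185,375,235)); c,s,l=cen(m); z=manip.state()["tool_pos"][2]+.0122-.1054+.152
print("top face",c,s,plane(f,c,z).round(4))
r=cen(mask(g,(0,150,100),(6,255,255),(255,235,305,275))); print("red dot side",r[0],r[1],plane(g,r[0],.04).round(4), "ball expected px",proj(g,[.4365,-.265,z-.152+.01]))
a=cv2.resize(f["frame"][185:255,315:385],(400,400),interpolation=cv2.INTER_CUBIC); b=cv2.resize(g["frame"][200:270,245:315],(400,400),interpolation=cv2.INTER_CUBIC)
cv2.imwrite("pics/r1.png",np.hstack([a,b]))
E
```

```text
t 20.55 J [-0.87 -0.73  2.5   0.58  0.63  0.8 ] tcp [ 0.4403 -0.2674  0.1597] z [ 0.693 -0.324 -0.644] tilt 49.9 yaw(y) -25.1 y.z 0.001 grasp [ 0.4271 -0.2613  0.1719] F [-0.3  0.3 -3.1] w 0.5 62.5
top face [357.62655602 211.29460581] [347 202  22  19 241] [ 0.4369 -0.2656  0.219 ]
red dot side [279.5        255.35294118] [276 253   8   6  34] [ 0.4366 -0.2673  0.04  ] ball expected px [279.16050279 244.61091816]
```

View pics/r1.png

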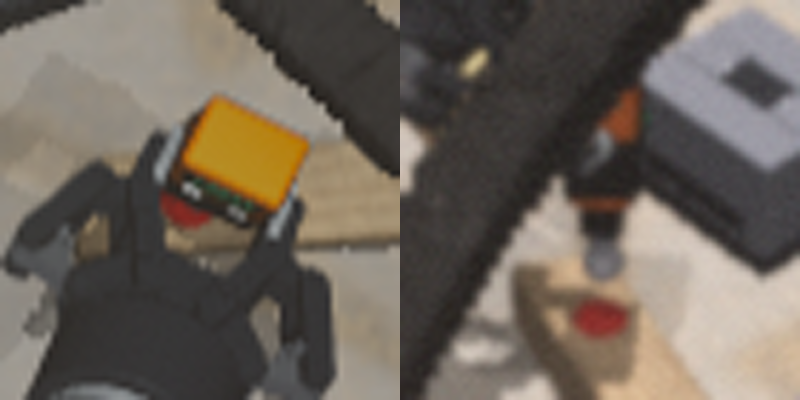

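Run:
```python
from h import *
g=load("side3.pkl")
for p in((280.7,245.9),(280.2,245.4)): print(plane(g,p,.0765))
print(plane(g,(279.5,255.35),.04))
```

```text
[ 0.43868099 -0.27057919  0.0765    ]
[ 0.43814196 -0.26833033  0.0765    ]
[ 0.43657507 -0.26733197  0.04      ]
```

The side panel shows the ball at ~(604,262) directly above the red dot at ~(600,318), and both views say about 2 mm off. I'll correct by (-1, +1.5) mm and descend.

Call:
{"fn": "play_rows", "kwargs": {
  "series": [
    [[-0.0005,0.0007,-0.005,0,0,0,0.3],[-0.0005,0.0008,-0.005,0,0,0,0.3],[0,0,-0.005,0,0,0,0.3],[0,0,-0.005,0,0,0,0.3],[0,0,-0.004,0,0,0,0.3],[0,0,-0.002,0,0,0,0.3],[0,0,-0.002,0,0,0,0.3]]
  ]
}}

```text
time: 21.35
tool_pos: [0.4401, -0.2647, 0.1322]
tool_rot: [0.091, 0.885, -0.197, 0.413]
contact_force: [-0.2, 1.0, -0.1]
gripper_width: 0.503
grasp_force: 62.5
```

Call:
{"fn": "play_rows", "kwargs": {
  "series": [
    [[0,0,-0.001,0,0,0,0.3],[0,0,-0.0015,0,0,0,0.3],[0,0,0,0,0,0,0.3]]
  ]
}}

```text
time: 21.65
tool_pos: [0.4403, -0.265, 0.1303]
tool_rot: [0.091, 0.884, -0.197, 0.413]
contact_force: [-0.8, 1.4, 0.7]
gripper_width: 0.5
grasp_force: 62.7
```

Call:
{"fn": "play_rows", "kwargs": {
  "series": [
    [[0,0,-0.0008,0,0,0,0.3],[0,0,0,0,0,0,0.3],[0,0,0,0,0,0,0.3],[0,0,0,0,0,0,0.3],[0,0,0,0,0,0,0.3],[0,0,0,0,0,0,0.3],[0,0,0,0,0,0,0.3],[0,0,0,0,0,0,0.3],[0,0,0,0,0,0,0.3]]
  ]
}}

```text
time: 22.55
tool_pos: [0.4401, -0.2649, 0.1292]
tool_rot: [0.091, 0.885, -0.197, 0.413]
contact_force: [-0.2, 0.9, 0.4]
gripper_width: 0.5
grasp_force: 62.9
```

```bash
python3 st.py
python3 - <<'E'
from legs import *
# final: tip z .20 -> tcp z = .2+.1054-.0122=.2932
legs([(.4403,-.266,.165,-25,50,4),(.46,-.20,.19,-28,50,8),(.50,-.12,.24,-31,50,10),(.53,-.05,.2932,-32,50,10)])
legs([(.4403,-.266,.165,-25,50,4),(.46,-.20,.19,-25,50,8),(.50,-.10,.2932,-15,50,15)])
E
```

```text
t 22.55 J [-0.87 -0.68  2.53  0.65  0.56  0.72] tcp [ 0.4401 -0.2649  0.1292] z [ 0.695 -0.323 -0.642] tilt 50.0 yaw(y) -25.0 y.z 0.002 grasp [ 0.4269 -0.2587  0.1414] F [-0.2  0.9  0.4] w 0.5 62.9
-> [ 0.4403 -0.266   0.165 ] -25 per row [ 0.     -0.0003  0.009 ] [-0.02  0.02  0.01] err 0.0 dq 0.027 clear mm [28. 75. 54.] J [-0.87 -0.74  2.5   0.57  0.64  0.81]
-> [ 0.46 -0.2   0.19] -28 per row [0.0025 0.0082 0.0031] [ 0.   -0.   -0.38] err 0.0 dq 0.071 clear mm [25. 67. 54.] J [-0.61 -0.85  2.51  0.16  0.62  1.36]
-> [ 0.5  -0.12  0.24] -31 per row [0.004 0.008 0.005] [ 0.  -0.  -0.3] err 0.0 dq 0.072 clear mm [40. 60. 73.] J [-0.27 -0.77  2.39 -0.33  0.7   2.01]
-> [ 0.53   -0.05    0.2932] -32 per row [0.003  0.007  0.0053] [ 0.   0.  -0.1] err 0.0 dq 0.037 clear mm [ 76.  76. 129.] J [-0.03 -0.66  2.24 -0.54  0.84  2.31]
-> [ 0.4403 -0.266   0.165 ] -25 per row [ 0.     -0.0003  0.009 ] [-0.02  0.02  0.01] err 0.0 dq 0.027 clear mm [28. 75. 54.] J [-0.87 -0.74  2.5   0.57  0.64  0.81]
-> [ 0.46 -0.2   0.19] -25 per row [0.0025 0.0082 0.0031] [0. 0. 0.] err 0.0 dq 0.051 clear mm [25. 66. 54.] J [-0.65 -0.85  2.51  0.28  0.64  1.21]
-> [ 0.5    -0.1     0.2932] -15 per row [0.0027 0.0067 0.0069] [-0.   -0.    0.67] err 0.0 dq 0.017 clear mm [39. 55. 69.] J [-0.4  -0.88  2.36  0.15  0.81  1.37]
```

Call:
{"fn": "play_rows", "kwargs": {
  "series": [
    [[0,0,0.009,0,0,0,0.3],[0,0,0.009,0,0,0,0.3],[0,0,0.009,0,0,0,0.3],[0,0,0.009,0,0,0,0.3],[0.0025,0.008,0.003,0,0,0,0.3],[0.0025,0.008,0.003,0,0,0,0.3],[0.0025,0.008,0.003,0,0,0,0.3],[0.0025,0.008,0.003,0,0,0,0.3]]
  ]
}}

```text
time: 23.35
tool_pos: [0.45, -0.2324, 0.1776]
tool_rot: [0.091, 0.885, -0.197, 0.413]
contact_force: [0.1, 0.9, -3.0]
gripper_width: 0.502
grasp_force: 62.5
```

Call:
{"fn": "play_rows", "kwargs": {
  "series": [
    [[0.0025,0.008,0.003,0,0,0,0.3],[0.0025,0.008,0.003,0,0,0,0.3],[0.0025,0.008,0.003,0,0,0,0.3],[0.0025,0.008,0.003,0,0,0,0.3],[0.0027,0.0067,0.007,0,0,0.67,0.3],[0.0027,0.0067,0.007,0,0,0.67,0.3],[0.0027,0.0067,0.007,0,0,0.67,0.3],[0.0027,0.0067,0.007,0,0,0.67,0.3],[0.0027,0.0067,0.007,0,0,0.67,0.3],[0.0027,0.0067,0.007,0,0,0.67,0.3]]
  ]
}}

```text
time: 24.35
tool_pos: [0.4765, -0.16, 0.2317]
tool_rot: [0.076, 0.891, -0.165, 0.416]
contact_force: [0.0, 0.3, -2.4]
gripper_width: 0.509
grasp_force: 62.5
```

Call:
{"fn": "play_rows", "kwargs": {
  "series": [
    [[0.0027,0.0067,0.007,0,0,0.67,0.3],[0.0027,0.0067,0.007,0,0,0.67,0.3],[0.0027,0.0067,0.007,0,0,0.67,0.3],[0.0027,0.0067,0.007,0,0,0.67,0.3],[0.0027,0.0067,0.007,0,0,0.67,0.3],[0.0027,0.0067,0.007,0,0,0.67,0.3],[0.0027,0.0067,0.007,0,0,0.67,0.3]]
  ]
}}

```text
time: 25.05
tool_pos: [0.4954, -0.1131, 0.2805]
tool_rot: [0.059, 0.897, -0.129, 0.419]
contact_force: [-0.5, 0.8, -1.9]
gripper_width: 0.501
grasp_force: 62.5
```

```bash
python3 go.py .5 -.10 .2932 -15 50 4
```

```text
now [ 0.4954 -0.1131  0.2805] J [-0.44 -0.89  2.38  0.17  0.79  1.35] F [-0.5  0.8 -1.9] w 0.501 62.5
delta [0.0046 0.0131 0.0127] rot deg [-0.1   0.04  1.26]  per row [0.0012 0.0033 0.0032] [-0.02  0.01  0.31]
end J [-0.4  -0.88  2.36  0.15  0.81  1.37] max dq/row 0.008
```

Call:
{"fn": "play_rows", "kwargs": {
  "series": [
    [[0.0012,0.0033,0.0032,0,0,0,0.3],[0.0012,0.0033,0.0032,0,0,0,0.3],[0.0012,0.0033,0.0032,0,0,0,0.3],[0.0012,0.0033,0.0032,0,0,0,0.3],[0,0,0,0,0,0,0.3],[0,0,0,0,0,0,0.3],[0,0,0,0,0,0,0.3],[0,0,0,0,0,0,0.3],[0,0,0,0,0,0,0.3]]
  ]
}}

```text
time: 25.95
tool_pos: [0.4999, -0.1006, 0.2925]
tool_rot: [0.059, 0.897, -0.129, 0.418]
contact_force: [0.6, 0.1, -2.4]
gripper_width: 0.499
grasp_force: 62.6
```

```bash
python3 st.py side fin
python3 - <<'E'
from plant import manip
from h import *
g=load("fin.pkl"); f=manip.grab_frame("top"); T=load("top0.pkl"); S=load("side0.pkl")
for n,fr,lo,hi,roi in(("green",f,(55,80,40),(90,255,255),(205,200,250,235)),("red",f,(0,170,120),(6,255,255),(330,205,365,235)),("redS",g,(0,150,120),(6,255,255),(265,240,300,275))):
    print(n,cen(mask(fr,lo,hi,roi))[0].round(1))
m=mask(f,(16,150,110),(26,255,255),(260,140,360,240)); print("top face",cen(m)[:2])
cv2.imwrite("pics/finc.png",np.hstack([cv2.resize(f["frame"][100:260,195:355],(400,400)),cv2.resize(g["frame"][80:260,200:380],(400,400))]))
E
```

```text
t 25.95 J [-0.39 -0.88  2.36  0.11  0.8   1.43] tcp [ 0.4999 -0.1006  0.2925] z [ 0.735 -0.214 -0.643] tilt 50.0 yaw(y) -16.3 y.z 0.002 grasp [ 0.4859 -0.0965  0.3047] F [ 0.6  0.1 -2.4] w 0.499 62.6
green [223.9 217.5]
red [347.6 219.4]
redS [279.6 255.3]
top face (array([283.94880546, 172.08532423]), array([273, 163,  23,  19, 293], dtype=int32))
```

View pics/finc.png

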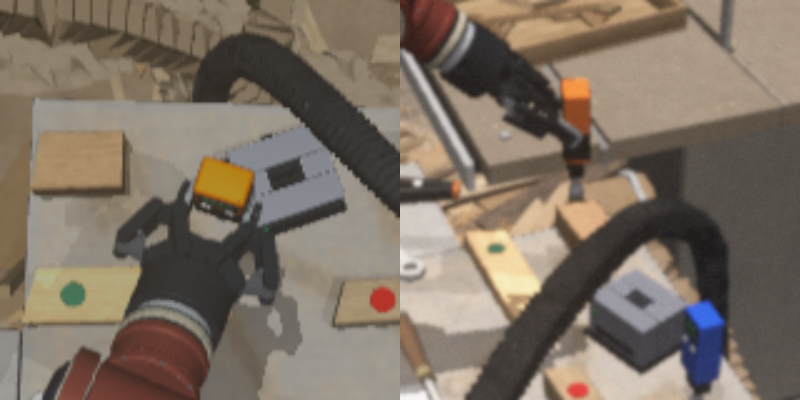

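The final picture shows the meter held upright and clear of everything, at ~(577,130) in the right panel. The dock is empty and both dots are at the same pixels as at the start. By calculation the ball is 0.199 m above the table. Handing in.

```bash
python3 -c "
from plant import manip
print(manip.job_done())"
```

```text
the job is handed in; nothing more can be done
None
```

I pressed the meter's ball onto the green dot (about 5 N) and then the red dot (about 3.5 N), roughly a second each. The meter was then held upright with its ball about 20 cm above the saw table and handed in at about 26 s; both dots were unmoved in the final pictures, and the tool gave no verdict.

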